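# Chip tray change-over through an interlocked drawer chest

## Task

Change the chip trays over at the chip reader. Put every used tray that lies on the bench flat into the open upper drawer of the low two-drawer chest and shut that drawer fully home: the chest has an interlock that lets only one drawer out at a time, so this is what frees the other. Then pull the lower drawer open, lay every fresh tray that is in it level across both raised rods of the airing rack, clear of each other, and shut the lower drawer fully home again; leave the vial, the bottle and the tweezers where they are.

Things in the scene. Friction and masses are not known exactly. Their poses are not given: they have to be found in the camera images.
- chest: low grey steel chest, 200 (x) x 210 (y) x 77 mm high, fixed; origin under its centre, front towards its -x, carcass front at x = -100 mm. Two flat white-fronted drawers, one over the other, fronts 8 mm thick. Interlock: a hidden pin blocks each drawer unless the other is within 5 mm of home; start a pull slowly (30 mm/s).
- upper_drawer (a joint): how far the upper drawer is out, m: 0 fully home, 0.175 fully out; slides along the chest's -x with about 1.5 N of friction and stays where it is left; starts out
- lower_drawer (a joint): how far the lower drawer is out, m: 0 fully home, 0.175 fully out; slides like the upper; starts home, moves only about 6 mm while the upper one is out
- upper_drawer_handle (a point): middle of the upper drawer's bar handle (moves with it), on the left half of its front (chest's y = +50 mm): round steel bar 8 mm thick, 60 mm long along the chest's y, axis 58 mm above the bench, 30 mm before the drawer front (26 mm gap behind it), an arm at each end; axes like the chest's
- lower_drawer_handle (a point): middle of the lower drawer's bar handle (moves with it), the same kind, on the right half of its front (chest's y = -50 mm), axis 23 mm above the bench, free from above once the upper drawer is shut
- upper_drawer_floor (a point): centre of the upper drawer's inner floor (moves with it), 46 mm above the bench; inside 118 (chest's x) x 162 mm (chest's y), open on top, sides 22 mm, front 27 mm above the floor. Two trays fit, length along the chest's x, 34 mm to either side of this point. Axes like the chest's; fully out, it is 112 mm before the carcass. Empty at the start
- lower_drawer_floor (a point): centre of the lower drawer's inner floor, the same but 11 mm above the bench; the fresh trays lie flat in it, length along the chest's x, about 34 mm to either side of this point
- airing_rack: airing rack, fixed: two parallel level steel rods 10 mm thick along its x, 180 mm between their legs, axes at y = +38 and -38 mm, tops 70 mm above the bench, open between and below. Origin on the bench under the middle. Trays lie across both rods, length along the rack's y; two fit, e.g. at x = -38 and +38 mm
- used_tray_0: used closed black chip tray, 110 (x) x 46 (y) x 12 mm. Origin: underside, x middle; z up through the cover. Flat sides at y = -22 and +20 mm; the cover, fixed shut, has a thin tab (z 10 to 12 mm) out to y = +24 mm for x within 12 mm of the middle: grip across y 20 mm or more from the middle to miss it. Lies flat on the bench in front of the airing rack; may be absent
- used_tray_1: used closed black chip tray, 110 (x) x 46 (y) x 12 mm. Origin: underside, x middle; z up through the cover. Flat sides at y = -22 and +20 mm; the cover, fixed shut, has a thin tab (z 10 to 12 mm) out to y = +24 mm for x within 12 mm of the middle: grip across y 20 mm or more from the middle to miss it. Lies flat on the bench in front of the airing rack; may be absent
- fresh_tray_0: fresh closed black chip tray, 110 (x) x 46 (y) x 12 mm. Origin: underside, x middle; z up through the cover. Flat sides at y = -22 and +20 mm; the cover, fixed shut, has a thin tab (z 10 to 12 mm) out to y = +24 mm for x within 12 mm of the middle: grip across y 20 mm or more from the middle to miss it. Lies flat in the lower drawer, which is shut at the start; may be absent
- fresh_tray_1: fresh closed black chip tray, 110 (x) x 46 (y) x 12 mm. Origin: underside, x middle; z up through the cover. Flat sides at y = -22 and +20 mm; the cover, fixed shut, has a thin tab (z 10 to 12 mm) out to y = +24 mm for x within 12 mm of the middle: grip across y 20 mm or more from the middle to miss it. Lies flat in the lower drawer, which is shut at the start; may be absent
- analyser: the chip reader, fixed: light grey box with a sloped screen between the chest and the rack, about 190 (x) x 170 (y) x 222 mm high, origin on the bench under it; not used, carry the trays round or over it
- vial: bystander: glass vial with a black screw cap, 27 mm across, 74 mm high, origin under its middle
- stain_bottle: bystander: brown screw-cap bottle, 44 mm across, 78 mm high, origin under its middle
- tweezers: bystander: steel tweezers lying flat, 126 x 12 x 9 mm, origin under their middle
Mind the look-alikes: they are no part of the job. Leave any red look-alike of the used_tray_0 alone.

How it is judged:
By the outcome, as a careful person would: the job done as asked, in the order asked, and still so for the second after the job is handed in, with the robot touching nothing.
Of used_tray_0, used_tray_1, fresh_tray_0, fresh_tray_1 only 3 to 4 are there at a start; the rules pass over those that are not, and their reading is None.
At some moment in a run one of used_tray_0, used_tray_1 may be knocked a few centimetres aside while the robot is not near it.
Once in a run the grip may slacken for a moment while it holds something.
It also fails if it takes over 210 s, if anything falls off the work surface, if the arm or the gripper's body presses on something with over 40 N, if the wrist force passes 120 N, or if a joint passes its speed limit or range.

## Robot

A 6-joint arm with a two-finger parallel gripper is mounted at the origin on a cart in front of the work surface, level with it; the furniture and walls round the work are solid. World frame = base frame: x ahead of the robot, y to its left, z up, the work surface at z = 0. Lengths are in m, angles in rad, forces in N, time in s.
With the tool pointing down it reaches from about 0.375 to 0.925 m from the base axis. Payload 5.7 kg.
Tool frame: the origin (TCP) lies on the centre line of the jaws, within the pads' length; the fingertips stand 11 mm ahead of it and the grasp point (between the pads) lies 8 mm behind it; z points along the fingers, y is the line along which they close (so a half turn about z gives the same grasp; the last joint's range is limited). The gripper opens to 88 mm and grips with 3 to 60 N. Pads are 20 mm wide; open, the fingers measure 115 mm over their backs; the gripper's body (75 mm by 178 mm) begins 61 mm behind the grasp point.
Start: joints at [0.996, 0.359, 1.51, -0, 1.272, -0.115], TCP at [0.266, 0.538, 0.234] pointing down, gripper open.
Joint ranges: [-2.97, 2.97], [-1.01, 2.36], [0.21, 2.38], [-0.96, 4.11], [0.2, 2.71], [-2.98, 2.98]. Speed limits (rad/s): [2.39, 2.39, 3.14, 3.14, 3.14, 3.14].

## Interface

Orientations are given as a unit quaternion [w, x, y, z].
In Python, from workcell import env gives the robot as it stands.
- The arm moves only by the shell command python3 -m handwheel 'ROWS' [OPENING] [FORCE]. ROWS is JSON, a list of rows, each a list of 6 numbers: the shift along the tool's x, y, z in cm, then the turn, a rotation vector about the tool's x, y, z in rad. A call has 1 to 20 rows; each row shifts and turns the commanded pose from where the row before left it, along the tool's axes as they then stand; what a row does not reach is not made up. A row lasts 1/12 s, in which the tool goes at most 41.7 mm and 7.16 degrees, less where a joint would pass 70% of its speed; a pose out of reach is approached as far as the arm can. A call with a gripper value outside its range is refused whole. OPENING is the closure, from -1 (fully open) to 1 (shut), set as the call begins (- or left out, the last holds). The fingers move at their own pace and stop on an object; FORCE is the grip in N (left out, the last holds). Time passes only in rows, so rows that do not move let the fingers close. It gives the time, the measured TCP pose, the force, the opening and the grip force at its end, in the units of the state.
- env.get_state(): the state, without advancing time (a new reading comes with each control period).
- env.capture(name): name is "scene" or "top" or "wrist"; returns (picture, depth): 384x512x3 uint8, red, green, blue; 384x512 float32, m along the optical axis (not along the pixel's ray), 0 where there is no reading.
- env.camera_info(name): a dict with "vertical_fov" (degrees; the focal length in pixels is half the picture's height over the tangent of half this angle, whatever the lens; pixels are square), "cx", "cy" (the principal point, pixels), "R" (3x3) and "t" (3): a world point X has camera coordinates R X + t; the wrist camera has in their place "hand_eye" (4x4, takes a point from camera to tool coordinates, whose origin is the TCP and whose axes are the flange's). Camera axes: x right, y down, z forward; pixel columns grow to the right and rows downward; lengths in m; the calibration is good to about 2 mm. A picture is of the moment at which its call begins: read the wrist's pose just before it. camera_info takes no time and is no camera call.
- env.job_done(): hands the job in; it is judged then, once.
The state is a dict: "clock": time; "qpos": joint angles; "dq": joint speeds; "joint_torque": joint torques, N m; "ee_pos": TCP position; "orientation": TCP orientation; "force": force on the tool from outside, world axes, zero at the start; "wrist_torque": the same for the moment, N m; "finger_gap": opening from 0.0 (shut) to 1.0 (fully open); "grip_force": force on a finger pad.
Only numpy, scipy, OpenCV 4.12 (cv2) and the standard library are available. Lean on these libraries where they do the work, as an engineer would, in place of code of your own. Each camera call takes 0.05 s, during which the arm holds its last target. There are 200 camera calls.

## Working session

There is one attempt and no reset: what is moved stays moved. The work goes in short steps, Python scripts to look and compute and a shell command to move; the robot and the scene stay as the last step left them, time stands still between calls to the robot, and variables do not carry over. Pictures are saved under pics/ and viewed, at most 14 in all, crops included, and the job is handed in when it is done.

```bash
mkdir -p pics; cat > h.py <<'E'
import numpy as np,cv2
from workcell import env
def snap(name,fn=None):
    p,d=env.capture(name)
    if fn: cv2.imwrite('pics/'+fn+'.png',p[:,:,::-1])
    return p,d
def K(name):
    c=env.camera_info(name); f=192/np.tan(np.radians(c['vertical_fov'])/2); return c,f
def plane(name,u,v,z):
    c,f=K(name);R=np.array(c['R']);t=np.array(c['t'])
    o=-R.T@t; r=R.T@np.array([(u-c['cx'])/f,(v-c['cy'])/f,1]); return o+r*(z-o[2])/r[2]
def cloud(name,d):
    c,f=K(name);R=np.array(c['R']);t=np.array(c['t'])
    v,u=np.mgrid[:384,:512]; P=np.stack([(u-c['cx'])/f*d,(v-c['cy'])/f*d,d],-1)
    return (P-t)@R
def proj(name,X):
    c,f=K(name);p=np.array(c['R'])@X+np.array(c['t']);return p[:2]/p[2]*f+[c['cx'],c['cy']]
E
python3 - <<'E'
from h import *
s=env.get_state();print(s)
for n in('top','scene'):
    p,d=snap(n,n+'0');print(env.camera_info(n))
    np.save(n+'.npy',d);
E
```

```text
{'clock': 0.0, 'qpos': array([ 9.95904902e-01,  3.59511985e-01,  1.51144181e+00,  4.23047810e-05,
        1.27248352e+00, -1.15120031e-01]), 'dq': array([ 1.44925304e-03, -8.05171857e-05, -1.16705488e-03,  1.62323698e-03,
        1.04132281e-03,  4.46709765e-04]), 'joint_torque': array([-1.94070199e-03, -5.15387285e+01, -2.70722562e+01,  6.72419393e-02,
        3.51825950e-02, -1.76686399e-04]), 'ee_pos': array([0.26588187, 0.53712201, 0.23280185]), 'orientation': array([-3.30957044e-04,  2.27872203e-01,  9.73690612e-01, -8.61149330e-04]), 'force': array([0.02763602, 0.18126033, 0.04894301]), 'wrist_torque': array([-0.05570266, -0.01252883, -0.0107646 ]), 'grip_force': 0.0, 'finger_gap': 0.9981287877514746}
{'vertical_fov': 50.288258069551304, 'cx': 256.03749379461084, 'cy': 193.21190186817435, 'R': array([[-0.00722158, -0.9998874 ,  0.01315453],
       [-0.98486955,  0.0048341 , -0.17322991],
       [ 0.17314681, -0.01420649, -0.98479356]]), 't': array([0.07368468, 0.58909108, 1.23636666])}
{'vertical_fov': 42.65909500162493, 'cx': 258.07474624160477, 'cy': 196.5515529799614, 'R': array([[ 0.74763126, -0.66398287, -0.01319981],
       [-0.36357005, -0.39257796, -0.84480729],
       [ 0.55575562,  0.6364034 , -0.53490785]]), 't': array([-0.38293443,  0.29335987,  1.12529645])}
```

View pics/top0.png

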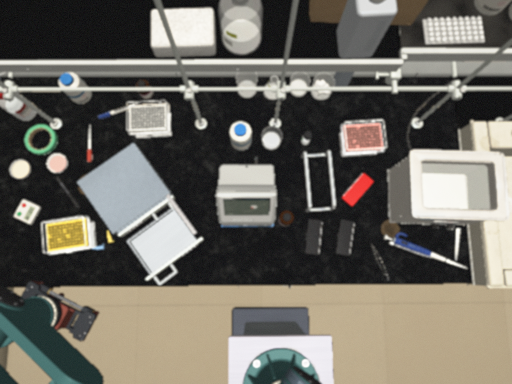

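View pics/scene0.png

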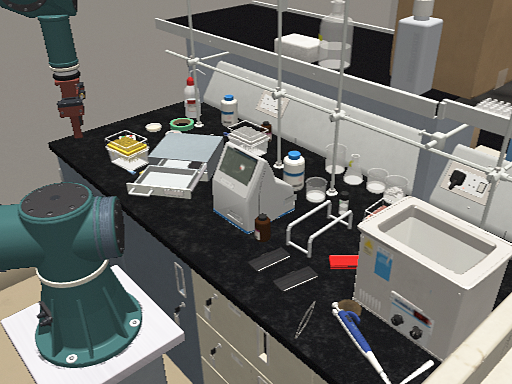

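The top view shows the chest at (125,190) with its upper drawer out and handle at (165,272), and the analyser at (247,195). The rack is at (319,180). Tray candidates: black (314,236), black (345,236) and red (357,189). The two black trays in front of the rack fit the description, and the red one is the look-alike. I'll measure and make one enlarged crop.

```bash
python3 - <<'E'
from h import *
p=cv2.imread('pics/top0.png');d=np.load('top.npy')
crop=cv2.resize(p[140:290,290:400],None,fx=4,fy=4,interpolation=cv2.INTER_CUBIC)
crop=np.clip(crop.astype(float)*1.8,0,255).astype(np.uint8);cv2.imwrite('pics/crop1.png',crop)
C=cloud('top',d);Z=C[...,2]
def blob(m,name,mn=60):
    n,l,s,c=cv2.connectedComponentsWithStats(m.astype(np.uint8))
    for i in range(1,n):
        if s[i,4]>=mn:
            pts=np.argwhere(l==i)[:,::-1].astype(np.float32);r=cv2.minAreaRect(pts)
            q=C[l==i];rw=cv2.minAreaRect(q[:,:2].astype(np.float32))
            print(name,s[i,4],'px',np.round(r[0]),'w',np.round(rw[0],4),np.round(rw[1],3),round(rw[2],1),'z',np.round(np.median(q[:,2]),4))
roi=np.zeros(Z.shape,bool);roi[215:262,295:365]=1
print('bench z',np.median(Z[255:280,210:300]),np.std(Z[255:280,210:300]))
blob(roi&(Z>.006)&(Z<.03),'tray')
roi[:]=0;roi[120:285,60:215]=1
blob(roi&(Z>.070)&(Z<.085),'chest')
blob(roi&(Z>.035)&(Z<.070),'drawer')
roi[:]=0;roi[145:215,298:340]=1
blob(roi&(Z>.05)&(Z<.08),'rack',15)
E
```

```text
bench z 0.0001451194853322492 0.06804516078250458
tray 487 px [313. 237.] w [ 0.4554 -0.1122] [0.048 0.11 ] 82.7 z 0.0127
tray 493 px [345. 237.] w [ 0.4527 -0.2141] [0.05  0.111] 80.2 z 0.0128
chest 294 px [148. 125.] w [0.8087 0.4097] [0.121 0.033] 88.7 z 0.0756
chest 4356 px [124. 188.] w [0.6056 0.4785] [0.202 0.21 ] 36.6 z 0.077
chest 600 px [ 72. 234.] w [0.4635 0.6283] [0.083 0.078] 8.7 z 0.0749
chest 185 px [174. 258.] w [0.3891 0.3177] [0.013 0.204] 36.0 z 0.0728
drawer 206 px [150. 131.] w [0.7899 0.4058] [0.041 0.132] 17.9 z 0.0631
drawer 3001 px [162. 238.] w [0.4518 0.3582] [0.224 0.21 ] 39.0 z 0.0467
drawer 224 px [ 82. 240.] w [0.4458 0.6016] [0.072 0.136] 57.1 z 0.0626
rack 190 px [331. 179.] w [ 0.6345 -0.1673] [0.187 0.012] 3.1 z 0.0693
rack 187 px [308. 181.] w [ 0.6278 -0.0914] [0.185 0.011] 3.1 z 0.0694
```

View pics/crop1.png

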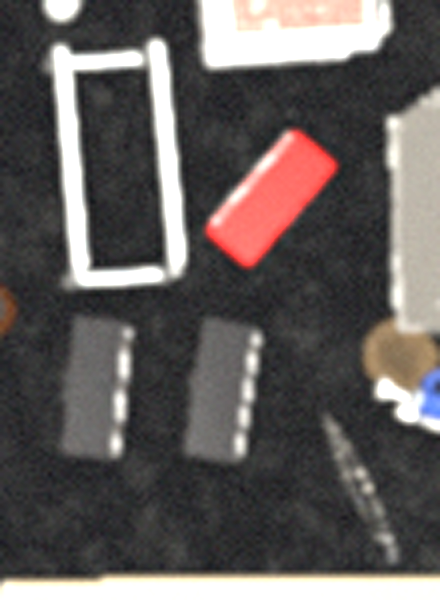

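Confirmed: two black trays at top-view (313,237) and (345,237); the red one at (357,189) stays put. Next I'll refine the chest frame and drawer profile.

```bash
cat >> h.py <<'E'
def chestframe(yaw=36.6,c=(.6056,.4785)):
    a=np.radians(yaw);return np.array(c),np.array([np.cos(a),np.sin(a)]),np.array([-np.sin(a),np.cos(a)])
def go(x,y,z,yaw):
    s=env.get_state();q=s['orientation'];p=s['ee_pos']
    from scipy.spatial.transform import Rotation as Ro
    R=Ro.from_quat(np.r_[q[1:],q[0]]).as_matrix();y0=np.degrees(np.arctan2(R[1,0],R[0,0]))
    d=(yaw-y0+180)%360-180;a=np.radians(y0+d)
    v=np.array([x,y,z])-p
    t=np.array([v[0]*np.cos(a)+v[1]*np.sin(a),v[0]*np.sin(a)-v[1]*np.cos(a),-v[2]])*100
    print('t',round(s['clock'],1),'pos',np.round(p,4),'yaw',round(y0,1),'tilt z',np.round(R[:,2],3),'| turn about tool z %.3f rad, then shift cm'%-np.radians(d),np.round(t,2))
def trays(roi=(215,262,295,365)):
    p,d=snap('top');C=cloud('top',d);Z=C[...,2];m=np.zeros(Z.shape,np.uint8);a=roi
    m[a[0]:a[1],a[2]:a[3]]=1;m&=((Z>.006)&(Z<.03)).astype(np.uint8)
    n,l,s,c=cv2.connectedComponentsWithStats(m);out=[]
    for i in range(1,n):
        if s[i,4]>200:
            r=cv2.minAreaRect(C[l==i][:,:2].astype(np.float32))
            ang=r[2]+(90 if r[1][0]<r[1][1] else 0);out.append((r[0][0],r[0][1],(ang-90)%180+90));print('tray',np.round(c[i]),np.round(r[0],4),np.round(r[1],3),'long yaw',round(out[-1][2],1))
    return out
E
python3 - <<'E'
from h import *
d=np.load('top.npy');C=cloud('top',d)
for yaw in(36.,36.6,37.2):
    c,ex,ey=chestframe(yaw);q=C[...,:2]-c;X=q@ex*1000;Y=q@ey*1000;Z=C[...,2]*1000
    m=(abs(X)<130)&(abs(Y)<140)&(Z>70)&(Z<82)
    print(yaw,'chest X',np.percentile(X[m],[.5,99.5]).round(1),'Y',np.percentile(Y[m],[.5,99.5]).round(1))
    for y0 in(-60,60):
        e=[X[m&(abs(Y-y0)<25)].min(),X[m&(abs(Y-y0)<25)].max()];f=(X<-200)&(Z>62)&(Z<80)&(abs(Y-y0)<35)
        print('  y',y0,'frontedge',np.round(e,1),'drawerfront',np.percentile(X[f],[3,50,97]).round(1))
c,ex,ey=chestframe(36.6);q=C[...,:2]-c;X=q@ex*1000;Y=q@ey*1000
for b in range(-330,-90,6):
    m=(X>=b)&(X<b+6)&(abs(Y)<60);print(b,np.percentile(Z[m],[10,50,90]).round(0) if m.sum()>4 else '-',end='; ')
print()
for b in range(-120,120,6):
    m=(Y>=b)&(Y<b+6)&(abs(X+200)<40);print(b,np.percentile(Z[m],[10,50,90]).round(0) if m.sum()>4 else '-',end='; ')
# handle
m=(X<-290)&(X>-335)&(abs(Y)<110)&(Z>48)&(Z<70);print('\nhandle X,Y',np.percentile(X[m],[5,50,95]),np.percentile(Y[m],[2,50,98]))
go(.43,-.112,.25,172.7)
# analyser extents
m=(Z>100)&(Z<260)&(C[...,0]>.3)&(C[...,0]<.75)&(abs(C[...,1]-.05)<.14);print('analyser',np.percentile(C[m],[.5,99.5],axis=0))
E
```

```text
36.0 chest X [-99.   99.2] Y [-104.4  103.6]
  y -60 frontedge [-100.2  100.5] drawerfront [-717.1 -271.9 -214.6]
  y 60 frontedge [-100.3  100.1] drawerfront [-306.3 -269.9 -210.5]
36.6 chest X [-99.   99.3] Y [-104.4  103.6]
  y -60 frontedge [-100.8   99.9] drawerfront [-718.2 -272.3 -213.5]
  y 60 frontedge [-99.6 100.9] drawerfront [-306.2 -269.6 -211.4]
37.2 chest X [-99.   99.4] Y [-104.3  103.8]
  y -60 frontedge [-101.4   99.5] drawerfront [-721.6 -272.6 -214. ]
  y 60 frontedge [-99.1 101.6] drawerfront [-690.5 -269.2 -211.3]
-330 [-3. -0.  3.]; -324 [-3.  0.  4.]; -318 [-3.  0.  3.]; -312 [-2.  1. 59.]; -306 [-3.  1. 62.]; -300 [-3.  1.  7.]; -294 [-4.  1.  7.]; -288 [-3.  0.  5.]; -282 [-3.  1. 61.]; -276 [-1. 63. 74.]; -270 [66. 71. 75.]; -264 [45. 51. 69.]; -258 [43. 46. 49.]; -252 [42. 46. 48.]; -246 [43. 46. 50.]; -240 [42. 46. 49.]; -234 [44. 47. 50.]; -228 [43. 46. 48.]; -222 [43. 46. 50.]; -216 [42. 46. 48.]; -210 [43. 46. 49.]; -204 [43. 46. 50.]; -198 [43. 46. 49.]; -192 [42. 46. 49.]; -186 [43. 46. 49.]; -180 [43. 46. 49.]; -174 [43. 46. 48.]; -168 [43. 46. 49.]
[... 567 characters left out ...]
 [43. 46. 50.]; -6 [43. 47. 49.]; 0 [43. 47. 50.]; 6 [42. 46. 49.]; 12 [43. 46. 48.]; 18 [42. 46. 49.]; 24 [44. 46. 49.]; 30 [42. 46. 48.]; 36 [43. 46. 49.]; 42 [42. 46. 49.]; 48 [43. 46. 49.]; 54 [43. 46. 49.]; 60 [43. 46. 49.]; 66 [43. 46. 50.]; 72 [42. 46. 48.]; 78 [45. 57. 69.]; 84 [66. 67. 69.]; 90 -; 96 [-3. -1.  4.]; 102 [-4.  0.  4.]; 108 [-3. -0.  3.]; 114 [-3. -0.  2.]; 
handle X,Y [-308.26309282 -303.71903232 -292.03088283] [17.16414754 51.2166292  83.2845789 ]
t 0.1 pos [0.2659 0.5372 0.2329] yaw 153.7 tilt z [-0.001 -0.001 -1.   ] | turn about tool z -0.332 rad, then shift cm [-24.52 -62.31  -1.71]
analyser [[0.49203923 0.01642911 0.10036737]
 [0.74642341 0.18093036 0.22169606]]
```

```bash
python3 -m handwheel '[[0,0,0,0,0,-0.11],[0,0,0,0,0,-0.11],[0,0,0,0,0,-0.11],[-1.44,-3.67,-0.1,0,0,0],[-1.44,-3.67,-0.1,0,0,0],[-1.44,-3.67,-0.1,0,0,0],[-1.44,-3.67,-0.1,0,0,0],[-1.44,-3.67,-0.1,0,0,0],[-1.44,-3.67,-0.1,0,0,0],[-1.44,-3.67,-0.1,0,0,0],[-1.44,-3.67,-0.1,0,0,0],[-1.44,-3.67,-0.1,0,0,0],[-1.44,-3.67,-0.1,0,0,0],[-1.44,-3.67,-0.1,0,0,0],[-1.44,-3.67,-0.1,0,0,0],[-1.44,-3.67,-0.1,0,0,0],[-1.44,-3.67,-0.1,0,0,0],[-1.44,-3.67,-0.1,0,0,0],[-1.44,-3.67,-0.1,0,0,0],[-1.44,-3.67,-0.1,0,0,0]]' -0.45 25
python3 - <<'E'
from h import *
go(.43,-.112,.25,172.7)
trays()
p,d=snap('wrist','w1')
E
```

```text
clock: 1.77
ee_pos: [0.428, -0.1147, 0.2506]
orientation: [-0.0, 0.065, 0.998, 0.0]
force: [2.4, 1.1, 0.5]
finger_gap: 0.726
grip_force: 0.0
t 1.8 pos [ 0.428  -0.1147  0.2506] yaw 172.5 tilt z [-0.  0. -1.] | turn about tool z -0.003 rad, then shift cm [-0.17  0.29  0.06]
```

```bash
cat >> h.py <<'E'
def wcloud(fn=None):
    from scipy.spatial.transform import Rotation as Ro
    s=env.get_state();p,d=snap('wrist',fn)
    c,f=K('wrist');H=np.array(c['hand_eye']);q=s['orientation'];R=Ro.from_quat(np.r_[q[1:],q[0]]).as_matrix()
    v,u=np.mgrid[:384,:512];P=np.stack([(u-c['cx'])/f*d,(v-c['cy'])/f*d,d],-1)
    return p,d,(P@H[:3,:3].T+H[:3,3])@R.T+s['ee_pos']
def wtrays(zlo=.006,zhi=.03,fn=None,mn=800,box=None):
    p,d,C=wcloud(fn);Z=C[...,2];m=((d>0)&(Z>zlo)&(Z<zhi))
    if box: m&=(C[...,0]>box[0])&(C[...,0]<box[1])&(C[...,1]>box[2])&(C[...,1]<box[3])
    m=cv2.morphologyEx(m.astype(np.uint8),cv2.MORPH_OPEN,np.ones((5,5)))
    n,l,s,c=cv2.connectedComponentsWithStats(m)
    for i in range(1,n):
        if s[i,4]>mn:
            r=cv2.minAreaRect(C[l==i][:,:2].astype(np.float32));ang=r[2]+(90 if r[1][0]<r[1][1] else 0)
            print('blob',s[i,4],np.round(c[i]),np.round(r[0],4),np.round(r[1],3),'long yaw',round((ang-90)%180+90,1),'z',np.median(C[l==i][:,2]).round(4),'rgb',np.median(p[l==i],0))
    return C
E
python3 - <<'E'
from h import *
C=wtrays(fn='w1')
E
```

```text
blob 2368 [263. 171.] [ 0.4557 -0.1124] [0.047 0.111] long yaw 173.0 z 0.0129 rgb [98. 98. 99.]
blob 2334 [194. 178.] [ 0.4525 -0.2129] [0.047 0.11 ] long yaw 169.0 z 0.0129 rgb [90. 90. 92.]
blob 1787 [ 50. 180.] [ 0.4311 -0.4231] [0.135 0.048] long yaw 250.9 z 0.0211 rgb [ 93. 122. 200.]
```

View pics/w1.png

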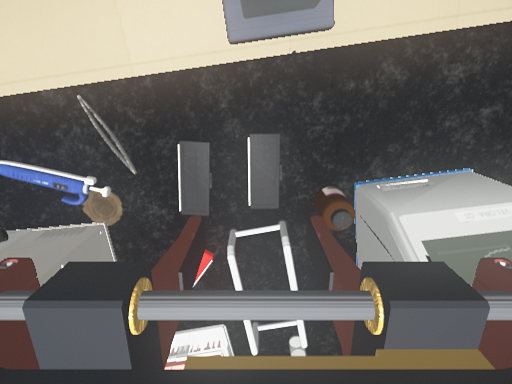

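The wrist view shows the black trays at (263,171) and (194,178), matching the top view, with the bottle at (335,205) clear of the grip. Descending on the first tray.

```bash
python3 -m handwheel '[[-0.1,0.57,0,0,0,-0.006],[0,0,3.6,0,0,0],[0,0,3.6,0,0,0],[0,0,3.6,0,0,0],[0,0,3.6,0,0,0],[0,0,3.6,0,0,0],[0,0,3.6,0,0,0],[0,0,0.7,0,0,0],[0,0,0.7,0,0,0],[0,0,0.7,0,0,0],[0,0,0,0,0,0],[0,0,0,0,0,0]]' -0.45 25
python3 - <<'E'
from h import *
go(.430,-.109,.0135,172.9)
E
```

```text
clock: 2.92
ee_pos: [0.431, -0.1072, 0.0148]
orientation: [0.001, 0.062, 0.998, -0.0]
force: [1.3, -0.1, 0.3]
finger_gap: 0.723
grip_force: 0.0
t 2.9 pos [ 0.431  -0.1072  0.0148] yaw 172.9 tilt z [ 0.002 -0.001 -1.   ] | turn about tool z 0.001 rad, then shift cm [ 0.07 -0.19  0.13]
```

```bash
python3 -m handwheel '[[0,-0.18,0.12,0,0,0],[0,0,0,0,0,0]]'
python3 -m handwheel '[[0,0,0,0,0,0],[0,0,0,0,0,0],[0,0,0,0,0,0],[0,0,0,0,0,0],[0,0,0,0,0,0],[0,0,0,0,0,0],[0,0,0,0,0,0],[0,0,0,0,0,0],[0,0,-1,0,0,0],[0,0,-3,0,0,0],[0,0,-3.5,0,0,0],[0,0,-3.5,0,0,0],[0,0,-3.5,0,0,0],[0,0,-3.5,0,0,0],[0,0,-3.5,0,0,0],[0,0,-2.5,0,0,0],[0,0,0,0,0,0]]' 1 25
```

```text
clock: 3.08
ee_pos: [0.4307, -0.1096, 0.0135]
orientation: [0.001, 0.062, 0.998, -0.0]
force: [0.2, -0.7, 0.3]
finger_gap: 0.722
grip_force: 0.0
clock: 4.5
ee_pos: [0.4327, -0.1101, 0.2574]
orientation: [0.004, 0.062, 0.998, -0.002]
force: [0.9, -0.7, -0.2]
finger_gap: 0.474
grip_force: 25.0
```

```bash
python3 - <<'E'
from h import *
c,ex,ey=chestframe(36.1)
for s in(1,-1):
    t=c-.206*ex+.034*s*ey; g=t-.026*ex; print(s,t,g); go(g[0],g[1],.25,216.1)
wtrays(.16,.27,mn=600)
E
```

```text
1 [0.41912141 0.38459721] [0.39811367 0.3692781 ]
t 4.5 pos [ 0.4327 -0.1101  0.2574] yaw 172.9 tilt z [ 0.009 -0.004 -1.   ] | turn about tool z -0.754 rad, then shift cm [-25.45  40.77   0.74]
-1 [0.45918676 0.32965389] [0.43817902 0.31433479]
t 4.5 pos [ 0.4327 -0.1101  0.2574] yaw 172.9 tilt z [ 0.009 -0.004 -1.   ] | turn about tool z -0.754 rad, then shift cm [-25.45  33.97   0.74]
blob 8177 [255. 238.] [ 0.4357 -0.1122] [0.06  0.067] long yaw 173.5 z 0.2576 rgb [96. 95. 97.]
blob 3209 [454. 263.] [0.526 0.073] [0.023 0.109] long yaw 90.1 z 0.1736 rgb [122. 130. 121.]
blob 1635 [255. 333.] [ 0.5017 -0.121 ] [0.045 0.023] long yaw 265.0 z 0.2582 rgb [95. 95. 96.]
```

```bash
python3 -m handwheel '[[0,0,-0.6,0,0,-0.108],[0,0,-0.6,0,0,-0.108],[0,0,-0.6,0,0,-0.108],[0,0,-0.6,0,0,-0.108],[0,0,-0.6,0,0,-0.108],[0,0,-0.6,0,0,-0.108],[0,0,-0.4,0,0,-0.106],[-1.96,3.136,0,0,0,0],[-1.96,3.136,0,0,0,0],[-1.96,3.136,0,0,0,0],[-1.96,3.136,0,0,0,0],[-1.96,3.136,0,0,0,0],[-1.96,3.136,0,0,0,0],[-1.96,3.136,0,0,0,0],[-1.96,3.136,0,0,0,0],[-1.96,3.136,0,0,0,0],[-1.96,3.136,0,0,0,0],[-1.96,3.136,0,0,0,0],[-1.96,3.136,0,0,0,0],[-1.96,3.136,0,0,0,0]]'
python3 -m handwheel '[[0,0,3.5,0,0,0],[0,0,3.5,0,0,0],[0,0,3.5,0,0,0],[0,0,3.5,0,0,0],[0,0,0,0,0,0],[0,0,0,0,0,0]]'
python3 - <<'E'
from h import *
go(.3981,.3693,.0605,216.1)
p,d,C=wcloud('w2')
c,ex,ey=chestframe(36.1);q=C[...,:2]-c;X=q@ex*1000;Y=q@ey*1000;Z=C[...,2]*1000
# inner drawer floor seen
m=(d>0)&(abs(Z-46)<6)&(X<-120)&(X>-300)&(abs(Y)<82);print('floor X',np.percentile(X[m],[1,50,99]),'Y',np.percentile(Y[m],[1,99]),m.sum())
m=(d>0)&(abs(Z-73)<4)&(X<-240)&(X>-300)&(abs(Y)<100);print('front X',np.percentile(X[m],[2,50,98]),m.sum())
m=(d>0)&(abs(Z-148)<20)&(abs(Y-34)<60);
n,l,s,_=cv2.connectedComponentsWithStats(m.astype(np.uint8))
for i in range(1,n):
  if s[i,4]>500:
    k=l==i;print('tray',s[i,4],'X',np.percentile(X[k],[.5,99.5]),'Y',np.percentile(Y[k],[.5,99.5]),'Z',np.percentile(Z[k],[2,50,98]))
E
```

```text
clock: 6.22
ee_pos: [0.3938, 0.3718, 0.2898]
orientation: [-0.002, -0.31, 0.951, -0.001]
force: [0.8, -0.2, -0.1]
finger_gap: 0.477
grip_force: 25.0
clock: 6.72
ee_pos: [0.393, 0.3689, 0.1496]
orientation: [-0.004, -0.31, 0.951, -0.001]
force: [0.6, 0.6, 0.5]
finger_gap: 0.474
grip_force: 25.0
t 6.7 pos [0.393  0.3689 0.1496] yaw -143.9 tilt z [-0.006 -0.005 -1.   ] | turn about tool z 0.000 rad, then shift cm [-0.44 -0.27  8.91]
floor X [-274.30375738 -228.15972163 -160.14947003] Y [-81.71298157  79.06189967] 9102
front X [-274.56873337 -270.53388841 -262.76333974] 2630
tray 8519 X [-267.14577968 -202.26462181] Y [ 6.63293711 63.77754254] Z [142.01678287 149.69381782 164.35639119]
tray 1658 X [-178.69541419 -156.60031071] Y [12.84358253 56.50102712] Z [147.67938442 149.09451124 150.21145577]
```

View pics/w2.png

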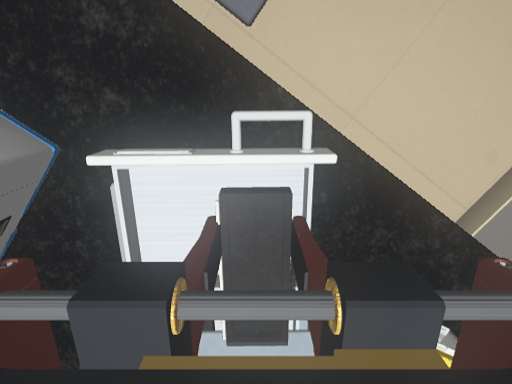

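The wrist view shows the tray held square over the drawer at (255,265), with the drawer front at (212,157). It needs to go 4 mm towards the chest. Lowering.

```bash
python3 -m handwheel '[[-0.44,-0.15,0,0,0,0],[0,0,1.5,0,0,0],[0,0,1.5,0,0,0],[0,0,1.5,0,0,0],[0,0,1.5,0,0,0],[0,0,1.2,0,0,0],[0,0,0,0,0,0],[0,0,0,0,0,0]]'
python3 - <<'E'
from h import *
go(.3981,.3693,.0605,216.1)
E
```

```text
clock: 7.43
ee_pos: [0.401, 0.3726, 0.0818]
orientation: [0.001, -0.31, 0.951, 0.0]
force: [0.5, -1.0, -0.4]
finger_gap: 0.475
grip_force: 25.0
t 7.4 pos [0.401  0.3726 0.0818] yaw -143.9 tilt z [ 0.002  0.001 -1.   ] | turn about tool z -0.000 rad, then shift cm [ 0.43 -0.1   2.13]
```

```bash
python3 -m handwheel '[[0.43,-0.1,0,0,0,0],[0,0,0,0,0,0],[0,0,0,0,0,0],[0,0,0,0,0,0],[0,0,0,0,0,0]]'
python3 - <<'E'
from h import *
go(.3981,.3693,.0605,216.1)
E
```

```text
clock: 7.85
ee_pos: [0.3972, 0.3688, 0.081]
orientation: [0.0, -0.31, 0.951, 0.0]
force: [-0.6, -0.5, -0.6]
finger_gap: 0.474
grip_force: 25.0
t 7.8 pos [0.3972 0.3688 0.081 ] yaw -143.9 tilt z [ 0.001  0.    -1.   ] | turn about tool z 0.000 rad, then shift cm [-0.1  -0.01  2.05]
```

```bash
python3 -m handwheel '[[-0.1,0,0.5,0,0,0],[0,0,0.5,0,0,0],[0,0,0.5,0,0,0],[0,0,0.3,0,0,0],[0,0,0.25,0,0,0],[0,0,0,0,0,0],[0,0,0,0,0,0]]'
```

```text
clock: 8.43
ee_pos: [0.4028, 0.3728, 0.0642]
orientation: [0.006, -0.31, 0.951, 0.002]
force: [0.4, -1.2, 29.5]
finger_gap: 0.475
grip_force: 25.0
```

```bash
python3 -m handwheel '[[0,0,0,0,0,0],[0,0,0,0,0,0],[0,0,0,0,0,0],[0,0,0,0,0,0]]' -0.18
python3 -m handwheel '[[0,0,-1,0,0,0],[0,0,-3,0,0,0],[0,0,-3.5,0,0,0],[0,0,-3.5,0,0,0],[0,0,-3.5,0,0,0],[0,0,-3.5,0,0,0],[0,0,-3.5,0,0,0],[0,0,0,0,0,0],[0,0,0,0,0,0]]' -0.18
python3 - <<'E'
from h import *
p,d,C=wcloud('w3')
c,ex,ey=chestframe(36.1);q=C[...,:2]-c;X=q@ex*1000;Y=q@ey*1000;Z=C[...,2]*1000
m=((d>0)&(abs(Z-58)<4)&(abs(X+207)<75)&(abs(Y-20)<75)).astype(np.uint8)
n,l,s,_=cv2.connectedComponentsWithStats(m)
for i in range(1,n):
  if s[i,4]>400:
    k=l==i;print('tray',s[i,4],'X',np.percentile(X[k],[.5,99.5]),'Y',np.percentile(Y[k],[.5,99.5]),'Z',np.percentile(Z[k],[2,50,98]))
trays()
a=np.radians(172.9)
go(.428,-.2087,.25,169.4)
E
```

```text
clock: 8.77
ee_pos: [0.3972, 0.3689, 0.0594]
orientation: [-0.001, -0.31, 0.951, -0.0]
force: [0.3, -0.5, -0.1]
finger_gap: 0.592
grip_force: 0.0
clock: 9.52
ee_pos: [0.3987, 0.37, 0.2775]
orientation: [0.002, -0.31, 0.951, 0.001]
force: [-0.4, 0.3, -0.1]
finger_gap: 0.595
grip_force: 0.0
tray [345. 238.] [ 0.4518 -0.2133] [0.05 0.11] long yaw 166.6
t 9.6 pos [0.397  0.3687 0.2742] yaw -143.9 tilt z [-0.001 -0.001 -1.   ] | turn about tool z 0.815 rad, then shift cm [-13.67 -56.18   2.42]
```

View pics/w3.png

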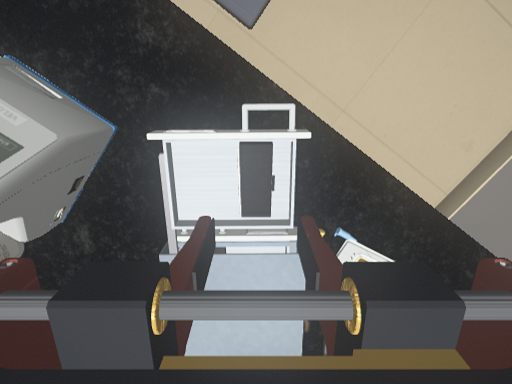

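```bash
python3 - <<'E'
from h import *
p,d,C=wcloud()
c,ex,ey=chestframe(36.1);q=C[...,:2]-c;X=q@ex*1000;Y=q@ey*1000;Z=C[...,2]*1000
m=(d>0)&(abs(Y-34)<15)
for b in range(-310,-120,6):
    k=m&(X>=b)&(X<b+6);print(b,k.sum(),np.percentile(Z[k],[10,50,90]).round(0) if k.sum()>4 else '-',end='; ')
E
```

```text
-310 80 [-1.  0.  1.]; -304 156 [-0. 61. 63.]; -298 56 [61. 62. 62.]; -292 89 [-1.  1. 60.]; -286 91 [-0.  1. 62.]; -280 90 [-1.  1. 61.]; -274 166 [-0. 47. 72.]; -268 925 [ 73. 358. 360.]; -262 4367 [359. 362. 379.]; -256 1937 [361. 371. 373.]; -250 103 [78. 79. 80.]; -244 117 [77. 78. 79.]; -238 97 [76. 77. 78.]; -232 104 [75. 76. 77.]; -226 110 [73. 74. 75.]; -220 95 [72. 73. 74.]; -214 92 [71. 72. 73.]; -208 92 [70. 71. 72.]; -202 91 [68. 69. 70.]; -196 88 [67. 68. 69.]; -190 87 [66. 67. 68.]; -184 87 [64. 66. 67.]; -178 88 [64. 64. 66.]; -172 80 [62. 63. 64.]; -166 76 [61. 62. 63.]; -160 83 [60. 61. 62.]; -154 75 [59. 60. 60.]; -148 14 [58. 59. 59.]; -142 210 [47. 58. 69.]; -136 21 [68. 68. 69.]; -130 0 -; -124 0 -;
```

The wrist view shows the tray in the drawer at (256,179) but tilted with its front end high, caught near the front wall. Profiling the ends in detail.

```bash
python3 - <<'E'
from h import *
p,d,C=wcloud()
c,ex,ey=chestframe(36.1);q=C[...,:2]-c;X=q@ex*1000;Y=q@ey*1000;Z=C[...,2]*1000
g=(d>0)&(Z<120)
for y0 in(-60,-30,22,34,46,52):
  m=g&(abs(Y-y0)<5);print('Y',y0)
  for b in list(range(-280,-246,2))+list(range(-160,-130,2)):
    k=m&(X>=b)&(X<b+2);
    if k.sum()>1: print(b,np.median(Z[k]).round(0),end='; ')
  print()
m=g&(abs(X+200)<5)
for b in range(-90,90,3):
    k=m&(Y>=b)&(Y<b+3)
    if k.sum()>1: print(b,np.median(Z[k]).round(0),end='; ')
E
```

```text
Y -60
-280 0.0; -278 1.0; -276 1.0; -274 1.0; -272 0.0; -270 64.0; -268 70.0; -266 72.0; -264 74.0; -262 73.0; -260 69.0; -258 68.0; -252 47.0; -250 46.0; -248 47.0; -160 46.0; -158 46.0; -156 46.0; -154 46.0; -152 47.0; -150 47.0; -148 47.0; -146 47.0; -144 46.0; -142 47.0; -140 56.0; -138 61.0; -136 69.0; 
Y -30
-280 1.0; -278 0.0; -276 -0.0; -274 1.0; -272 1.0; -270 65.0; -268 71.0; -266 72.0; -264 74.0; -262 73.0; -260 68.0; -258 68.0; -252 47.0; -250 47.0; -248 47.0; -160 46.0; -158 47.0; -156 47.0; -154 47.0; -152 46.0; -150 47.0; -148 47.0; -146 47.0; -144 46.0; -142 46.0; -140 46.0; 
Y 22
-280 61.0; -278 31.0; -276 60.0; -274 32.0; -272 60.0; -270 65.0; -268 73.0; -266 73.0; -264 74.0; -262 72.0; -260 69.0; -258 71.0; -256 79.0; -254 80.0; -252 80.0; -250 79.0; -248 79.0; -160 62.0; -158 60.0; -156 60.0; -154 60.0; -152 59.0; -150 60.0; -142 46.0; -140 57.0; -138 65.0; -136 68.0; 
Y 34
-280 1.0; -278 1.0; -276 1.0; -274 0.0; -272 1.0; -270 57.0; -268 73.0; -266 73.0; -264 73.0; -262 72.0; -260 69.0; -258 71.0; -256 79.0; -254 80.0; -252 80.0; -250 79.0; -248 79.0; -160 61.0; 
[... 564 characters left out ...]
-250 80.0; -248 80.0; -160 61.0; -158 60.0; -156 60.0; -154 60.0; -152 59.0; -150 59.0; -148 46.0; -146 46.0; -144 47.0; -142 46.0; -140 58.0; -138 68.0; -136 68.0; 
-87 68.0; -84 59.0; -81 46.0; -78 47.0; -75 47.0; -72 46.0; -69 47.0; -66 47.0; -63 47.0; -60 46.0; -57 47.0; -54 46.0; -51 46.0; -48 47.0; -45 46.0; -42 47.0; -39 47.0; -36 47.0; -33 47.0; -30 47.0; -27 46.0; -24 47.0; -21 46.0; -18 46.0; -15 46.0; -12 47.0; -9 46.0; -6 46.0; -3 46.0; 0 46.0; 3 46.0; 6 47.0; 9 68.0; 12 69.0; 15 70.0; 18 70.0; 21 69.0; 24 70.0; 27 69.0; 30 70.0; 33 70.0; 36 69.0; 39 69.0; 42 69.0; 45 69.0; 48 69.0; 51 69.0; 54 69.0; 57 47.0; 60 46.0; 63 47.0; 66 47.0; 69 47.0; 72 47.0; 75 46.0; 78 63.0; 81 68.0;
```

The drawer has an inner front wall (X −256 to −262, z 68), so the true interior is X −256.5…−139.5, and the tray's front end is sitting on that wall. I'll re-grip, lift slightly, shift 8 mm towards the chest and let it down.

```bash
python3 -m handwheel '[[0,0,3.5,0,0,0],[0,0,3.5,0,0,0],[0,0,3.5,0,0,0],[0,0,3.5,0,0,0],[0,0,3.5,0,0,0],[0,0,1.5,0,0,0],[0,0,1,0,0,0],[0,0,0.8,0,0,0],[0,0,0,0,0,0],[0,0,0,0,0,0],[0,0,0,0,0,0],[0,0,0,0,0,0]]' -0.18 20
python3 -m handwheel '[[0,0,0,0,0,0],[0,0,0,0,0,0],[0,0,0,0,0,0],[0,0,0,0,0,0],[0,0,0,0,0,0],[0,0,-0.3,0,0,0],[0,0,-0.4,0,0,0],[0,0,0,0,0,0],[-0.2,0,0,0,0,0],[-0.2,0,0,0,0,0],[-0.2,0,0,0,0,0],[-0.2,0,0,0,0,0],[0,0,0,0,0,0],[0,0,0,0,0,0],[0,0,0,0,0,0],[0,0,0,0,0,0]]' 1 20
```

```text
clock: 10.72
ee_pos: [0.3986, 0.3698, 0.0682]
orientation: [0.001, -0.31, 0.951, 0.0]
force: [0.4, 0.2, -0.4]
finger_gap: 0.59
grip_force: 0.0
clock: 12.05
ee_pos: [0.404, 0.3738, 0.0738]
orientation: [-0.0, -0.31, 0.951, -0.0]
force: [0.5, 0.0, -0.5]
finger_gap: 0.474
grip_force: 20.0
```

```bash
python3 -m handwheel '[[0,0,0.3,0,0,0],[0,0,0.3,0,0,0],[0,0,0,0,0,0],[0,0,0,0,0,0]]'
python3 -m handwheel '[[0,0,0,0,0,0],[0,0,0,0,0,0],[0,0,0,0,0,0],[0,0,-1,0,0,0],[0,0,-3.5,0,0,0],[0,0,-3.5,0,0,0],[0,0,-3.5,0,0,0],[0,0,-3.5,0,0,0],[0,0,-3.5,0,0,0],[0,0,0,0,0,0],[0,0,0,0,0,0],[0,0,0,0,0,0]]' -0.18
cat >> h.py <<'E'
def drawerprof(ys=(-60,34),lo=120):
    p,d,C=wcloud();c,ex,ey=chestframe(36.1);q=C[...,:2]-c;X=q@ex*1000;Y=q@ey*1000;Z=C[...,2]*1000
    g=(d>0)&(Z<lo)
    for y0 in ys:
      m=g&(abs(Y-y0)<5);print('Y',y0)
      for b in list(range(-280,-240,2))+list(range(-240,-160,20))+list(range(-160,-130,2)):
        k=m&(X>=b)&(X<b+2)
        if k.sum()>1: print(b,np.median(Z[k]).round(0),end='; ')
      print()
    m=g&(abs(X+200)<5)
    for b in range(-87,87,3):
        k=m&(Y>=b)&(Y<b+3)
        if k.sum()>1: print(b,np.median(Z[k]).round(0),end='; ')
    print()
E
python3 - <<'E'
from h import *
drawerprof()
trays()
go(.428,-.2087,.25,169)
E
```

```text
clock: 12.38
ee_pos: [0.4042, 0.3739, 0.0678]
orientation: [-0.0, -0.31, 0.951, -0.0]
force: [0.1, 0.9, -0.6]
finger_gap: 0.475
grip_force: 20.0
clock: 13.38
ee_pos: [0.4037, 0.3736, 0.253]
orientation: [-0.0, -0.31, 0.951, -0.0]
force: [0.1, 0.2, 0.1]
finger_gap: 0.59
grip_force: 0.0
Y -60
-280 0.0; -278 0.0; -276 2.0; -274 0.0; -272 0.0; -270 62.0; -268 72.0; -266 73.0; -264 74.0; -262 73.0; -260 69.0; -258 69.0; -252 46.0; -250 46.0; -248 47.0; -246 47.0; -244 47.0; -242 46.0; -240 47.0; -220 46.0; -200 46.0; -180 46.0; -160 47.0; -158 46.0; -156 46.0; -154 47.0; -152 46.0; -150 47.0; -148 46.0; -146 46.0; -144 45.0; -142 47.0; -140 52.0; -138 60.0; -136 69.0; 
Y 34
-280 1.0; -278 0.0; -276 1.0; -274 0.0; -272 1.0; -270 52.0; -268 73.0; -266 72.0; -264 74.0; -262 72.0; -260 68.0; -258 68.0; -254 48.0; -252 59.0; -250 59.0; -248 59.0; -246 59.0; -244 59.0; -242 59.0; -240 58.0; -220 59.0; -200 59.0; -180 59.0; -160 59.0; -158 59.0; -156 59.0; -154 59.0; -152 59.0; -150 59.0; -148 59.0; -146 59.0; -144 59.0; -140 61.0; -138 68.0; -136 68.0; 
-87 68.0; -84 60.0; -81 46.0; -78 46.0; -75 46.0; -72 47.0; -69 47.0; -66 47.0; -63 46.0; -60 47.0; -57 46.0; -54 46.0; -51 47.0; -48 46.0; -45 47.0; -42 46.0; -39 46.0; -36 47.0; -33 47.0; -30 47.0; -27 47.0; -24 46.0; -21 46.0; -18 47.0; -15 47.0; -12 46.0; -9 47.0; -6 47.0; -3 46.0; 0 47.0; 3 47.0; 6 46.0; 9 58.0; 12 59.0; 15 59.0; 18 59.0; 21 59.0; 24 59.0; 27 59.0; 30 59.0; 33 59.0; 36 59.0; 39 59.0; 42 59.0; 45 58.0; 48 59.0; 51 59.0; 54 59.0; 57 47.0; 60 46.0; 63 47.0; 66 47.0; 69 46.0; 72 47.0; 75 46.0; 78 56.0; 81 69.0; 84 68.0; 
tray [345. 237.] [ 0.4523 -0.2167] [0.055 0.113] long yaw 172.0
t 13.5 pos [0.4032 0.3732 0.2515] yaw -143.9 tilt z [-0.002 -0.002 -1.   ] | turn about tool z 0.822 rad, then shift cm [-13.54 -56.65   0.15]
```

Tray flat in the drawer (top 59 mm throughout). Now the second tray.

```bash
python3 -m handwheel '[[0,0,0,0,0,0.1174],[0,0,0,0,0,0.1174],[0,0,0,0,0,0.1174],[0,0,0,0,0,0.1174],[0,0,0,0,0,0.1174],[0,0,0,0,0,0.1174],[0,0,0,0,0,0.1174],[-0.84,-3.55,0,0,0,0],[-0.84,-3.55,0,0,0,0],[-0.84,-3.55,0,0,0,0],[-0.84,-3.55,0,0,0,0],[-0.84,-3.55,0,0,0,0],[-0.84,-3.55,0,0,0,0],[-0.84,-3.55,0,0,0,0],[-0.84,-3.55,0,0,0,0],[-0.84,-3.55,0,0,0,0],[-0.84,-3.55,0,0,0,0],[-0.84,-3.55,0,0,0,0],[-0.84,-3.55,0,0,0,0],[-0.84,-3.55,0,0,0,0]]' -0.45 25
python3 -m handwheel '[[-0.84,-3.55,0,0,0,0],[-0.84,-3.55,0,0,0,0],[-0.84,-3.55,0,0,0,0],[0,0,0,0,0,0],[0,0,0,0,0,0],[0,0,0,0,0,0],[0,0,0,0,0,0]]'
python3 - <<'E'
from h import *
wtrays()
go(.428,-.2087,.0135,169)
E
```

```text
clock: 15.15
ee_pos: [0.4222, -0.1013, 0.2516]
orientation: [-0.001, 0.096, 0.995, 0.0]
force: [1.0, 0.6, 0.8]
finger_gap: 0.726
grip_force: 0.0
clock: 15.73
ee_pos: [0.4272, -0.2077, 0.2521]
orientation: [-0.001, 0.095, 0.995, 0.001]
force: [0.3, 0.3, -0.3]
finger_gap: 0.725
grip_force: 0.0
blob 2324 [256. 173.] [ 0.4523 -0.2129] [0.047 0.11 ] long yaw 168.9 z 0.0129 rgb [95. 94. 96.]
blob 2244 [ 95. 179.] [ 0.4166 -0.4649] [0.223 0.049] long yaw 250.8 z 0.0194 rgb [104. 131. 215.]
blob 1468 [246. 268.] [ 0.6052 -0.2607] [0.048 0.104] long yaw 137.5 z 0.0129 rgb [247. 108. 103.]
t 15.8 pos [ 0.4274 -0.2077  0.2524] yaw 169.1 tilt z [-0.001  0.001 -1.   ] | turn about tool z 0.002 rad, then shift cm [-0.08 -0.09 23.89]
```

```bash
python3 -m handwheel '[[0,0,3.6,0,0,0],[0,0,3.6,0,0,0],[0,0,3.6,0,0,0],[0,0,3.6,0,0,0],[0,0,3.6,0,0,0],[0,0,3.6,0,0,0],[0,0,0.8,0,0,0],[0,0,0.8,0,0,0],[0,0,0.7,0,0,0],[0,0,0,0,0,0],[0,0,0,0,0,0],[0,0,0,0,0,0]]' -0.45 25
python3 -m handwheel '[[0,0,0,0,0,0],[0,0,0,0,0,0],[0,0,0,0,0,0],[0,0,0,0,0,0],[0,0,0,0,0,0],[0,0,0,0,0,0],[0,0,0,0,0,0],[0,0,-1,0,0,0],[0,0,-3,0,0,0],[0,0,-3.5,0,0,0],[0,0,-3.5,0,0,0],[0,0,-3.5,0,0,0],[0,0,-3.5,0,0,0],[0,0,-3.5,0,0,0],[0,0,-3.5,0,0,0],[0,0,-3.5,0,0,0],[0,0,0,0,0,0],[0,0,0,0,0,0]]' 1 25
python3 - <<'E'
from h import *
c,ex,ey=chestframe(36.1)
g=c-.224*ex-.036*ey;print(g);go(g[0],g[1],.2,216.1)
E
```

```text
clock: 16.78
ee_pos: [0.429, -0.2099, 0.0154]
orientation: [0.001, 0.096, 0.995, -0.001]
force: [0.0, -0.4, -0.2]
finger_gap: 0.732
grip_force: 0.0
clock: 18.28
ee_pos: [0.4288, -0.2099, 0.3015]
orientation: [0.002, 0.096, 0.995, -0.001]
force: [0.4, -0.4, -1.5]
finger_gap: 0.475
grip_force: 25.0
[0.44582133 0.31743238]
t 18.3 pos [ 0.4288 -0.2099  0.3015] yaw 169.0 tilt z [ 0.004 -0.003 -1.   ] | turn about tool z -0.822 rad, then shift cm [-32.44  41.61  10.15]
```

```bash
python3 -m handwheel '[[0,0,0,0,0,-0.1174],[0,0,0,0,0,-0.1174],[0,0,0,0,0,-0.1174],[0,0,0,0,0,-0.1174],[0,0,0,0,0,-0.1174],[0,0,0,0,0,-0.1174],[0,0,0,0,0,-0.1174],[-2.317,2.972,0,0,0,0],[-2.317,2.972,0,0,0,0],[-2.317,2.972,0,0,0,0],[-2.317,2.972,0,0,0,0],[-2.317,2.972,0,0,0,0],[-2.317,2.972,0,0,0,0],[-2.317,2.972,0,0,0,0],[-2.317,2.972,0,0,0,0],[-2.317,2.972,0,0,0,0],[-2.317,2.972,0,0,0,0],[-2.317,2.972,0,0,0,0],[-2.317,2.972,0,0,0,0],[-2.317,2.972,0,0,0,0]]'
python3 -m handwheel '[[-2.317,2.972,0,0,0,0],[0,0,3.5,0,0,0],[0,0,3.5,0,0,0],[0,0,3.5,0,0,0],[0,0,3.5,0,0,0],[0,0,0,0,0,0],[0,0,0,0,0,0],[0,0,0,0,0,0],[0,0,0,0,0,0],[0,0,0,0,0,0]]'
cat >> h.py <<'E'
def held(yc,z=None):
    s=env.get_state();z=s['ee_pos'][2]*1000
    p,d,C=wcloud();c,ex,ey=chestframe(36.1);q=C[...,:2]-c;X=q@ex*1000;Y=q@ey*1000;Z=C[...,2]*1000
    m=((d>0)&(abs(Z-z+1)<5)&(abs(Y-yc)<19)&(X<-100)&(X>-320));print('held X',np.percentile(X[m],[.5,99.5]),'Z',np.percentile(Z[m],[2,50,98]))
    t=s['ee_pos'][:2]-c;print('TCP X',t@ex*1000,'Y',t@ey*1000)
E
python3 - <<'E'
from h import *
held(-36);go(.4458,.3174,.0605,216.1)
E
```

```text
clock: 19.95
ee_pos: [0.4419, 0.2817, 0.297]
orientation: [-0.002, -0.31, 0.951, -0.0]
force: [0.1, 0.3, -0.7]
finger_gap: 0.475
grip_force: 25.0
clock: 20.78
ee_pos: [0.4462, 0.3187, 0.1611]
orientation: [0.002, -0.31, 0.951, 0.0]
force: [0.5, 0.2, 0.0]
finger_gap: 0.479
grip_force: 25.0
held X [-254.93220555 -145.72133942] Z [158.06028707 159.49289898 160.63850598]
TCP X -222.9192016601241 Y -35.232463021626074
t 20.8 pos [0.4461 0.3186 0.1609] yaw -143.9 tilt z [ 0.003  0.002 -1.   ] | turn about tool z 0.000 rad, then shift cm [ 0.09 -0.08 10.04]
```

```bash
python3 -m handwheel '[[-0.2,0,1,0,0,0],[0,0,2,0,0,0],[0,0,2,0,0,0],[0,0,1.5,0,0,0],[0,0,0.5,0,0,0],[0,0,0,0,0,0],[0,0,0,0,0,0],[0,0,0,0,0,0],[0,0,0,0,0,0],[0,0,0,0,0,0],[0,0,0,0,0,0]]'
python3 - <<'E'
from h import *
held(-36);go(.4458,.3174,.0605,216.1)
E
```

```text
clock: 21.75
ee_pos: [0.4468, 0.3194, 0.0896]
orientation: [0.001, -0.31, 0.951, 0.0]
force: [-0.3, -0.3, -0.6]
finger_gap: 0.474
grip_force: 25.0
held X [-254.00053771 -144.79047091] Z [86.56033471 87.97470807 89.14522907]
TCP X -221.99771613206536 Y -34.993154635961936
t 21.8 pos [0.4467 0.3194 0.0894] yaw -143.9 tilt z [ 0.001  0.    -1.   ] | turn about tool z 0.000 rad, then shift cm [ 0.19 -0.1   2.89]
```

```bash
python3 -m handwheel '[[-0.14,-0.1,0,0,0,0],[0,0,0,0,0,0],[0,0,0,0,0,0],[0,0,0.5,0,0,0],[0,0,0.5,0,0,0],[0,0,0.5,0,0,0],[0,0,0.5,0,0,0],[0,0,0.4,0,0,0],[0,0,0.3,0,0,0],[0,0,0,0,0,0],[0,0,0,0,0,0],[0,0,0,0,0,0]]'
```

```text
clock: 22.8
ee_pos: [0.4483, 0.3193, 0.062]
orientation: [0.0, -0.31, 0.951, -0.0]
force: [-0.5, -0.4, -0.7]
finger_gap: 0.475
grip_force: 25.0
```

```bash
python3 -m handwheel '[[0,0,0,0,0,0],[0,0,0,0,0,0],[0,0,0,0,0,0],[0,0,-1,0,0,0],[0,0,-3.5,0,0,0],[0,0,-3.5,0,0,0],[0,0,-3.5,0,0,0],[0,0,-3.5,0,0,0],[0,0,-3.5,0,0,0],[0,0,0,0,0,0],[0,0,0,0,0,0],[0,0,0,0,0,0]]' -0.18
python3 - <<'E'
from h import *
drawerprof((-36,34))
c,ex,ey=chestframe(36.1)
g=c-.292*ex-.0*ey;print(g);go(g[0],g[1],.25,216.1)
E
```

```text
clock: 23.8
ee_pos: [0.4477, 0.319, 0.2471]
orientation: [0.0, -0.31, 0.951, -0.0]
force: [-0.8, -0.3, 0.7]
finger_gap: 0.591
grip_force: 0.0
Y -36
-280 0.0; -278 -0.0; -276 0.0; -274 1.0; -272 1.0; -270 65.0; -268 73.0; -266 73.0; -264 74.0; -262 73.0; -260 68.0; -258 69.0; -254 55.0; -252 59.0; -250 59.0; -248 59.0; -246 59.0; -244 59.0; -242 59.0; -240 59.0; -220 59.0; -200 59.0; -180 59.0; -160 59.0; -158 58.0; -156 59.0; -154 59.0; -152 59.0; -150 59.0; -148 59.0; -146 59.0; -144 59.0; -140 59.0; -138 63.0; -136 69.0; 
Y 34
-280 0.0; -278 0.0; -276 -0.0; -274 0.0; -272 -0.0; -270 55.0; -268 73.0; -266 73.0; -264 74.0; -262 73.0; -260 69.0; -258 69.0; -254 48.0; -252 59.0; -250 59.0; -248 59.0; -246 59.0; -244 58.0; -242 59.0; -240 59.0; -220 59.0; -200 59.0; -180 59.0; -160 59.0; -158 59.0; -156 59.0; -154 59.0; 
-87 69.0; -84 60.0; -81 46.0; -78 47.0; -75 46.0; -72 47.0; -69 47.0; -66 46.0; -63 47.0; -60 58.0; -57 59.0; -54 59.0; -51 59.0; -48 59.0; -45 59.0; -42 59.0; -39 59.0; -36 59.0; -33 59.0; -30 59.0; -27 59.0; -24 59.0; -21 59.0; -18 59.0; -15 59.0; -12 46.0; -9 46.0; -6 47.0; -3 46.0; 0 46.0; 3 46.0; 6 47.0; 9 57.0; 12 59.0; 15 59.0; 18 59.0; 21 59.0; 24 59.0; 27 59.0; 30 59.0; 33 59.0; 36 59.0; 39 59.0; 42 59.0; 45 59.0; 48 59.0; 51 59.0; 54 59.0; 60 46.0; 63 46.0; 66 46.0; 69 46.0; 72 46.0; 75 46.0; 78 57.0; 81 68.0; 84 68.0; 
[0.36966695 0.30645466]
t 23.9 pos [0.4472 0.3187 0.2461] yaw -143.9 tilt z [-0.002 -0.001 -1.   ] | turn about tool z 0.000 rad, then shift cm [ 6.99  3.58 -0.39]
```

Both trays lie flat. Closing the gripper and pushing the upper drawer front in.

```bash
python3 -m handwheel '[[2.5,0.9,0,0,0,0],[2.5,0.9,0,0,0,0],[2.7,1.0,0,0,0,0],[0,0,3.5,0,0,0],[0,0,3.5,0,0,0],[0,0,3.5,0,0,0],[0,0,3.5,0,0,0],[0,0,3,0,0,0],[0,0,1.4,0,0,0],[0,0,0,0,0,0],[0,0,0,0,0,0],[0,0,0,0,0,0]]' 1 25
python3 - <<'E'
from h import *
c,ex,ey=chestframe(36.1)
g=c-.118*ex-.008*ey;go(g[0],g[1],.062,216.1)
E
```

```text
clock: 24.85
ee_pos: [0.3694, 0.2964, 0.0631]
orientation: [-0.0, -0.31, 0.951, -0.0]
force: [0.8, 0.3, 0.4]
finger_gap: 0.008
grip_force: 0.0
t 24.9 pos [0.3694 0.2964 0.0631] yaw -143.9 tilt z [-0.001 -0.    -1.   ] | turn about tool z 0.000 rad, then shift cm [-1.801e+01 -1.000e-02  1.100e-01]
```

```bash
python3 -m handwheel '[[-0.6,0,0,0,0,0],[-0.6,0,0,0,0,0],[-0.6,0,0,0,0,0],[-0.8,0,0,0,0,0],[-1,0,0,0,0,0],[-1.2,0,0,0,0,0],[-1.2,0,0,0,0,0],[-1.2,0,0,0,0,0],[-1.2,0,0,0,0,0],[-1.2,0,0,0,0,0],[-1.2,0,0,0,0,0],[-1.2,0,0,0,0,0],[-1.2,0,0,0,0,0],[-1,0,0,0,0,0],[-0.8,0,0,0,0,0],[-0.6,0,0,0,0,0],[-0.4,0,0,0,0,0],[-0.2,0,0,0,0,0]]'
python3 -m handwheel '[[-0.3,0,0,0,0,0],[-0.3,0,0,0,0,0],[-0.3,0,0,0,0,0],[0,0,0,0,0,0],[0,0,0,0,0,0]]'
python3 - <<'E'
from h import *
c,ex,ey=chestframe(36.1)
g=c-.118*ex-.008*ey;go(g[0],g[1],.062,216.1);print(env.get_state()['force'])
E
```

```text
clock: 26.35
ee_pos: [0.5008, 0.3923, 0.0629]
orientation: [0.0, -0.31, 0.951, -0.0]
force: [-2.0, -0.7, 0.5]
finger_gap: 0.004
grip_force: 0.9
clock: 26.77
ee_pos: [0.5083, 0.3975, 0.0631]
orientation: [0.001, -0.31, 0.951, 0.0]
force: [-0.0, -0.2, -0.5]
finger_gap: 0.003
grip_force: 0.0
t 26.8 pos [0.5083 0.3975 0.0631] yaw -143.9 tilt z [ 0.001  0.    -1.   ] | turn about tool z 0.000 rad, then shift cm [-0.84  0.01  0.11]
[-0.0354246  -0.18873334 -0.49386156]
```

```bash
python3 -m handwheel '[[-0.3,0,0,0,0,0],[-0.3,0,0,0,0,0],[-0.3,0,0,0,0,0],[0,0,0,0,0,0],[0,0,0,0,0,0]]'
python3 -m handwheel '[[-0.3,0,0,0,0,0],[-0.2,0,0,0,0,0],[0,0,0,0,0,0],[0,0,0,0,0,0]]'
```

```text
clock: 27.18
ee_pos: [0.5152, 0.4027, 0.0629]
orientation: [0.0, -0.31, 0.951, -0.0]
force: [-0.9, -0.5, 0.7]
finger_gap: 0.004
grip_force: 0.5
clock: 27.52
ee_pos: [0.5152, 0.4028, 0.0626]
orientation: [-0.004, -0.31, 0.951, -0.001]
force: [-8.5, -8.0, 10.3]
finger_gap: 0.003
grip_force: 6.1
```

```bash
python3 -m handwheel '[[0.5,0,0,0,0,0],[1.5,0,0,0,0,0],[2,0,0,0,0,0],[2,0,-1,0,0,0],[2,0,-3,0,0,0],[0,0,-3.5,0,0,0],[0,0,-3.5,0,0,0],[0,0,-3.5,0,0,0],[0,0,0,0,0,0.121],[0,0,0,0,0,0.121],[0,0,0,0,0,0.121],[0,0,0,0,0,0.121],[0,0,0,0,0,0.121],[0,0,0,0,0,0.121],[0,0,0,0,0,0.121],[0,0,0,0,0,0.121],[0,0,0,0,0,0.121],[0,0,0,0,0,0.121],[0,0,0,0,0,0.121],[0,0,0,0,0,0.121]]' 0.5
python3 -m handwheel '[[0,0,0,0,0,0.12],[0,0,0,0,0,0],[0,0,0,0,0,0]]'
python3 - <<'E'
from h import *
p,d,C=wcloud('w4')
c,ex,ey=chestframe(36.1);q=C[...,:2]-c;X=q@ex*1000;Y=q@ey*1000;Z=C[...,2]*1000
for n,zl,zh,yl,yh,xl,xh in(('uphandle',54,68,10,90,-170,-125),('lohandle',15,32,-90,-10,-170,-125),('front',66,76,-90,90,-125,-102),('carcass',75,80,-90,90,-110,-60)):
    m=(d>0)&(Z>zl)&(Z<zh)&(Y>yl)&(Y<yh)&(X>xl)&(X<xh)
    if m.sum()>5:print(n,m.sum(),'X',np.percentile(X[m],[2,50,98]).round(1),'Y',np.percentile(Y[m],[2,50,98]).round(1),'Z',np.percentile(Z[m],[50,98]).round(1))
h=c-.138*ex-.05*ey;print(h);go(h[0],h[1],.025,126.1)
E
```

```text
clock: 29.18
ee_pos: [0.4549, 0.3588, 0.2082]
orientation: [0.0, 0.402, 0.916, 0.001]
force: [0.1, 0.2, 0.3]
finger_gap: 0.254
grip_force: 0.0
clock: 29.43
ee_pos: [0.4547, 0.3587, 0.2081]
orientation: [0.0, 0.452, 0.892, 0.001]
force: [-0.2, 0.6, 1.7]
finger_gap: 0.251
grip_force: 0.0
uphandle 654 X [-141.9 -137.5 -126. ] Y [17.  52.8 82.8] Z [61.7 63.5]
lohandle 406 X [-141.2 -136.8 -126. ] Y [-83.  -48.3 -17.4] Z [26.7 28.7]
front 1342 X [-108.4 -106.1 -102.2] Y [-83.8  12.2  87.3] Z [73.2 75. ]
carcass 6802 X [-99.5 -80.3 -60.8] Y [-85.1  12.8  86.9] Z [77.4 78.8]
[0.52355721 0.35679141]
t 29.5 pos [0.4546 0.3586 0.2081] yaw 126.3 tilt z [ 0.001  0.    -1.   ] | turn about tool z 0.003 rad, then shift cm [-4.21  5.47 18.31]
```

View pics/w4.png

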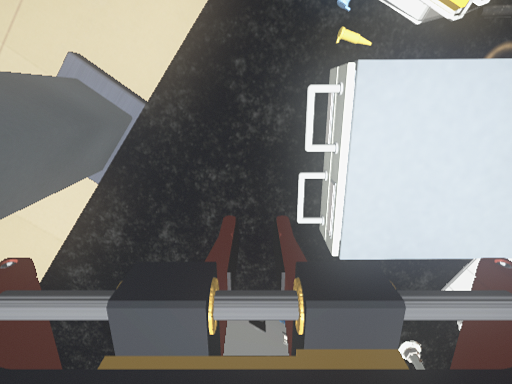

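The wrist view shows the upper drawer shut: upper handle (318,118) and lower handle (310,197) are now equally far out. Straddling the lower handle.

```bash
python3 -m handwheel '[[-2.1,2.73,0,0,0,0],[-2.1,2.73,0,0,0,0],[0,0,3.5,0,0,0],[0,0,3.5,0,0,0],[0,0,3.5,0,0,0],[0,0,2,0,0,0],[0,0,0,0,0,0],[0,0,0,0,0,0],[0,0,0,0,0,0]]' 0.5
python3 - <<'E'
from h import *
go(.52356,.3568,.025,126.1)
E
```

```text
clock: 30.23
ee_pos: [0.5243, 0.3572, 0.0844]
orientation: [0.001, 0.453, 0.891, 0.001]
force: [-0.7, 0.9, 1.1]
finger_gap: 0.248
grip_force: 0.0
t 30.2 pos [0.5243 0.3572 0.0844] yaw 126.1 tilt z [ 0.002  0.001 -1.   ] | turn about tool z 0.000 rad, then shift cm [ 0.01 -0.08  5.94]
```

```bash
python3 -m handwheel '[[0,-0.08,1,0,0,0],[0,0,1.5,0,0,0],[0,0,1.5,0,0,0],[0,0,1.2,0,0,0],[0,0,0.7,0,0,0],[0,0,0,0,0,0],[0,0,0,0,0,0],[0,0,0,0,0,0]]' 0.5
python3 -m handwheel '[[0,0,0,0,0,0],[0,0,0,0,0,0],[0,0,0,0,0,0],[0,0,0,0,0,0],[0,0,0,0,0,0]]' 1 30
```

```text
clock: 30.9
ee_pos: [0.5231, 0.3564, 0.0247]
orientation: [0.0, 0.454, 0.891, 0.001]
force: [0.7, -0.2, -0.2]
finger_gap: 0.247
grip_force: 0.0
clock: 31.32
ee_pos: [0.5234, 0.3565, 0.0247]
orientation: [0.001, 0.454, 0.891, 0.001]
force: [1.5, 0.8, 4.5]
finger_gap: 0.082
grip_force: 30.0
```

```bash
python3 -m handwheel '[[0,-0.25,0,0,0,0],[0,-0.25,0,0,0,0],[0,-0.25,0,0,0,0],[0,-0.25,0,0,0,0],[0,-0.25,0,0,0,0],[0,-0.25,0,0,0,0],[0,-0.25,0,0,0,0],[0,-0.25,0,0,0,0]]'
```

```text
clock: 31.98
ee_pos: [0.5068, 0.3443, 0.0247]
orientation: [0.001, 0.454, 0.891, 0.0]
force: [1.6, 0.4, 6.9]
finger_gap: 0.083
grip_force: 30.0
```

Free. Pulling on to about 170 mm.

```bash
python3 -m handwheel '[[0,-0.5,0,0,0,0],[0,-0.8,0,0,0,0],[0,-1,0,0,0,0],[0,-1,0,0,0,0],[0,-1,0,0,0,0],[0,-1,0,0,0,0],[0,-1,0,0,0,0],[0,-1,0,0,0,0],[0,-1,0,0,0,0],[0,-1,0,0,0,0],[0,-1,0,0,0,0],[0,-1,0,0,0,0],[0,-1,0,0,0,0],[0,-1,0,0,0,0],[0,-0.8,0,0,0,0],[0,-0.6,0,0,0,0],[0,-0.3,0,0,0,0],[0,0,0,0,0,0],[0,0,0,0,0,0]]'
python3 -m handwheel '[[0,0,0,0,0,0],[0,0,0,0,0,0],[0,0,0,0,0,0],[0,0,0,0,0,0],[0,0,-1,0,0,0],[0,0,-3.5,0,0,0],[0,0,-3.5,0,0,0],[0,0,-3.5,0,0,0],[0,0,-3.5,0,0,0],[0,0,-3.5,0,0,0],[0,0,-3.5,0,0,0],[0,0,0,0,0,0],[0,0,0,0,0,0]]' 0.4
python3 - <<'E'
from h import *
p,d,C=wcloud('w5')
c,ex,ey=chestframe(36.1);q=C[...,:2]-c;X=q@ex*1000;Y=q@ey*1000;Z=C[...,2]*1000
print(go(.4,.3,.25,126.1))
for y0 in(-60,-36,0,34,60):
  m=(d>0)&(Z<100)&(abs(Y-y0)<5);print('Y',y0)
  for b in range(-330,-120,4):
    k=m&(X>=b)&(X<b+4)
    if k.sum()>1: print(b,np.median(Z[k]).round(0),end='; ')
  print()
E
```

```text
clock: 33.57
ee_pos: [0.3855, 0.2545, 0.0246]
orientation: [0.001, 0.453, 0.891, -0.001]
force: [4.1, -7.3, 13.0]
finger_gap: 0.083
grip_force: 30.0
clock: 34.65
ee_pos: [0.3859, 0.2566, 0.2456]
orientation: [0.001, 0.454, 0.891, 0.002]
force: [0.4, 0.4, -1.0]
finger_gap: 0.301
grip_force: 0.0
t 34.7 pos [0.3847 0.256  0.2439] yaw 126.1 tilt z [ 0.  0. -1.] | turn about tool z -0.001 rad, then shift cm [ 2.65  3.83 -0.61]
None
Y -60
-330 0.0; -326 0.0; -322 0.0; -318 1.0; -314 27.0; -310 26.0; -306 1.0; -302 0.0; -298 1.0; -294 1.0; -290 1.0; -286 0.0; -282 37.0; -278 39.0; -274 34.0; -270 23.0; -266 13.0; -262 24.0; -258 23.0; -254 23.0; -250 23.0; -246 24.0; -242 24.0; -238 24.0; -234 24.0; -230 24.0; -226 24.0; -222 24.0; -218 23.0; -214 23.0; -210 23.0; -206 23.0; -202 23.0; -198 24.0; -194 24.0; -190 23.0; -186 23.0; -182 23.0; -178 23.0; -174 23.0; -170 23.0; -166 23.0; -162 23.0; -158 23.0; -154 24.0; -150 34.0; -134 0.0; -130 0.0; -126 1.0; -122 0.0; 
Y -36
-330 0.0; -326 1.0; -322 0.0; -318 1.0; -314 27.0; -310 26.0; -306 1.0; -302 1.0; -298 0.0; -294 0.0; -290 1.0; -286 0.0
[... 1402 characters left out ...]
166 11.0; -162 11.0; -158 12.0; -154 23.0; -150 34.0; -146 59.0; -142 61.0; -138 62.0; -134 1.0; -130 0.0; -126 0.0; -122 1.0; 
Y 60
-330 -0.0; -326 0.0; -322 0.0; -318 0.0; -314 1.0; -310 1.0; -306 0.0; -302 0.0; -298 1.0; -294 0.0; -290 0.0; -286 2.0; -282 38.0; -278 39.0; -274 33.0; -270 12.0; -266 11.0; -262 11.0; -258 12.0; -254 11.0; -250 11.0; -246 12.0; -242 11.0; -238 12.0; -234 11.0; -230 12.0; -226 11.0; -222 12.0; -218 12.0; -214 11.0; -210 12.0; -206 11.0; -202 11.0; -198 12.0; -194 11.0; -190 12.0; -186 11.0; -182 12.0; -178 11.0; -174 12.0; -170 11.0; -166 12.0; -162 11.0; -158 11.0; -154 23.0; -150 33.0; -146 60.0; -142 61.0; -138 62.0; -134 1.0; -130 1.0; -126 1.0; -122 0.0;
```

View pics/w5.png

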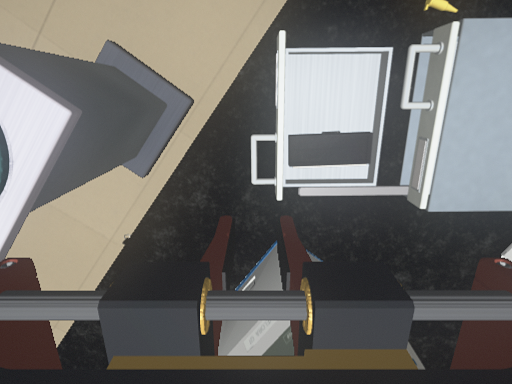

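The lower drawer is open with exactly one fresh tray in it, at wrist (330,149), tab facing the drawer middle at (330,133). Measuring it.

```bash
python3 - <<'E'
from h import *
p,d,C=wcloud()
c,ex,ey=chestframe(36.1);q=C[...,:2]-c;X=q@ex*1000;Y=q@ey*1000;Z=C[...,2]*1000
m=((d>0)&(Z>18)&(Z<28)&(abs(Y+40)<38)&(X>-266)&(X<-152))
for y in range(-78,0,2):
    for lab,a,b in(('ends',-262,-225),('mid',-214,-200),('ends2',-190,-155)):
        k=(d>0)&(X>a)&(X<b)&(Y>=y)&(Y<y+2); print(lab,np.median(Z[k]).round(0) if k.sum()>3 else '-',end=' ')
    print(y,end=' | ')
pts=np.stack([X[m],Y[m]],1).astype(np.float32)
m2=m&(abs(X+207)>20);pts2=np.stack([X[m2],Y[m2]],1).astype(np.float32)
print('\n',cv2.minAreaRect(pts),cv2.minAreaRect(pts2))
E
```

```text
ends 11.0 mid 11.0 ends2 11.0 -78 | ends 11.0 mid 11.0 ends2 11.0 -76 | ends 12.0 mid 12.0 ends2 12.0 -74 | ends 12.0 mid 11.0 ends2 12.0 -72 | ends 11.0 mid 12.0 ends2 12.0 -70 | ends 11.0 mid 11.0 ends2 11.0 -68 | ends 315.0 mid 11.0 ends2 11.0 -66 | ends 315.0 mid - ends2 12.0 -64 | ends 315.0 mid 23.0 ends2 22.0 -62 | ends 316.0 mid 24.0 ends2 23.0 -60 | ends 317.0 mid 24.0 ends2 24.0 -58 | ends 318.0 mid 24.0 ends2 24.0 -56 | ends 319.0 mid 24.0 ends2 24.0 -54 | ends 320.0 mid 24.0 ends2 24.0 -52 | ends 320.0 mid 24.0 ends2 24.0 -50 | ends 323.0 mid 24.0 ends2 24.0 -48 | ends 323.0 mid 24.0 ends2 24.0 -46 | ends 325.0 mid 24.0 ends2 23.0 -44 | ends 325.0 mid 24.0 ends2 24.0 -42 | ends 326.0 mid 24.0 ends2 24.0 -40 | ends 326.0 mid 24.0 ends2 24.0 -38 | ends 327.0 mid 23.0 ends2 24.0 -36 | ends 327.0 mid 24.0 ends2 24.0 -34 | ends 315.0 mid 24.0 ends2 23.0 -32 | ends 331.0 mid 24.0 ends2 24.0 -30 | ends 331.0 mid 24.0 ends2 23.0 -28 | ends 330.0 mid 24.0 ends2 24.0 -26 | ends 328.0 mid 24.0 ends2 24.0 -24 | ends 320.0 mid 24.0 ends2 24.0 -22 | ends 318.0 mid 24.0 ends2 24.0 -20 | ends 12.0 mid 24.0 ends2 20.0 -18 | ends 12.0 mid 22.0 ends2 12.0 -16 | ends 12.0 mid 11.0 ends2 12.0 -14 | ends 11.0 mid 12.0 ends2 12.0 -12 | ends 11.0 mid 11.0 ends2 11.0 -10 | ends 11.0 mid 12.0 ends2 12.0 -8 | ends 11.0 mid 12.0 ends2 11.0 -6 | ends 12.0 mid 12.0 ends2 12.0 -4 | ends 11.0 mid 11.0 ends2 11.0 -2 | 
 ((-207.96946716308594, -38.42765426635742), (113.17063903808594, 48.04320526123047), 1.8121263980865479) ((-207.7775115966797, -39.82305145263672), (113.2701644897461, 44.63255310058594), 2.313594102859497)
```

```bash
python3 -m handwheel '[[0,0,0,0,0,0.1195],[0,0,0,0,0,0.1195],[0,0,0,0,0,0.1195],[0,0,0,0,0,0.1195],[0,0,0,0,0,0.1195],[0,0,0,0,0,0.1195],[0,0,0,0,0,0.1195],[0,0,0,0,0,0.1195],[0,0,0,0,0,0.1195],[0,0,0,0,0,0.1195],[0,0,0,0,0,0.1195],[0,0,0,0,0,0.1195],[0,0,0,0,0,0.1195],[0,0,0,0,0,0]]' -0.09 25
python3 - <<'E'
from h import *
go(.4398,.3087,.15,37)
E
```

```text
clock: 35.92
ee_pos: [0.3836, 0.2554, 0.2417]
orientation: [0.0, 0.949, 0.316, -0.002]
force: [0.1, -0.1, 0.8]
finger_gap: 0.548
grip_force: 0.0
t 35.9 pos [0.3836 0.2554 0.2417] yaw 36.8 tilt z [-0.004 -0.002 -1.   ] | turn about tool z -0.004 rad, then shift cm [ 7.7  -0.88  9.17]
```

```bash
python3 -m handwheel '[[2.5,-0.3,2,0,0,0],[2.5,-0.3,2,0,0,0],[2.7,-0.28,2,0,0,0],[0,0,3,0,0,0],[0,0,0,0,0,0],[0,0,0,0,0,0],[0,0,0,0,0,0],[0,0,0,0,0,0],[0,0,0,0,0,0]]'
python3 - <<'E'
from h import *
go(.4398,.3087,.0255,37)
p,d,C=wcloud()
c,ex,ey=chestframe(36.1);q=C[...,:2]-c;X=q@ex*1000;Y=q@ey*1000;Z=C[...,2]*1000
m=((d>0)&(Z>19)&(Z<28)&(abs(Y+40)<30)&(X>-266)&(X<-152))
pts=[]
for b in range(-262,-152,4):
    k=m&(X>=b)&(X<b+4)
    if k.sum()>10: pts.append((b+2,*np.percentile(Y[k],[1,99]).round(1)))
print(pts)
E
```

```text
clock: 36.67
ee_pos: [0.4416, 0.3095, 0.1554]
orientation: [-0.0, 0.948, 0.318, 0.001]
force: [0.0, 0.3, 0.2]
finger_gap: 0.548
grip_force: 0.0
t 36.7 pos [0.4416 0.3095 0.1554] yaw 37.1 tilt z [ 0.002  0.001 -1.   ] | turn about tool z 0.001 rad, then shift cm [-0.2  -0.04 12.99]
[(-260, np.float64(-60.3), np.float64(-19.8)), (-256, np.float64(-62.2), np.float64(-19.8)), (-252, np.float64(-62.2), np.float64(-18.7)), (-248, np.float64(-62.0), np.float64(-18.8)), (-244, np.float64(-61.9), np.float64(-18.8)), (-240, np.float64(-61.7), np.float64(-18.9)), (-236, np.float64(-61.6), np.float64(-18.9)), (-232, np.float64(-61.4), np.float64(-18.9)), (-228, np.float64(-61.2), np.float64(-17.9)), (-224, np.float64(-61.1), np.float64(-17.0)), (-220, np.float64(-61.0), np.float64(-14.9)), (-216, np.float64(-60.8), np.float64(-13.9)), (-212, np.float64(-60.6), np.float64(-13.8)), (-208, np.float64(-60.5), np.float64(-14.0)), (-204, np.float64(-60.4), np.float64(-14.0)), (-200, np.float64(-60.2), np.float64(-14.1)), (-196, np.float64(-60.1), np.float64(-17.1)), (-192, np.float64(-59.9), np.float64(-17.1)), (-188, np.float64(-59.8), np.float64(-17.2)), (-184, np.float64(-59.6), np.float64(-17.2)), (-180, np.float64(-59.5), np.float64(-16.2)), (-176, np.float64(-59.4), np.float64(-16.3)), (-172, np.float64(-59.2), np.float64(-16.3)), (-168, np.float64(-59.1), np.float64(-16.5)), (-164, np.float64(-58.9), np.float64(-16.4)), (-160, np.float64(-58.8), np.float64(-15.5)), (-156, np.float64(-56.7), np.float64(-15.5))]
```

```bash
python3 -m handwheel '[[-0.1,0,2.5,0,0,-0.018],[0,0,3,0,0,0],[0,0,3,0,0,0],[0,0,2,0,0,0],[0,0,1,0,0,0],[0,0,0.8,0,0,0],[0,0,0.6,0,0,0],[0,0,0,0,0,0],[0,0,0,0,0,0],[0,0,0,0,0,0],[0,0,0,0,0,0]]'
python3 -m handwheel '[[0,0,0,0,0,0],[0,0,0,0,0,0],[0,0,0,0,0,0],[0,0,0,0,0,0],[0,0,0,0,0,0],[0,0,0,0,0,0],[0,0,-0.5,0,0,0],[0,0,-1,0,0,0],[0,0,-2,0,0,0],[0,0,-3,0,0,0],[0,0,-3.5,0,0,0],[0,0,-3.5,0,0,0],[0,0,-3.5,0,0,0],[0,0,-3.5,0,0,0],[0,0,-3.5,0,0,0],[0,0,-3.5,0,0,0],[0,0,0,0,0,0],[0,0,0,0,0,0]]' 1 25
```

```text
clock: 37.63
ee_pos: [0.4411, 0.3092, 0.0259]
orientation: [-0.0, 0.945, 0.326, 0.001]
force: [0.1, -0.3, 0.3]
finger_gap: 0.548
grip_force: 0.0
clock: 39.13
ee_pos: [0.4414, 0.3094, 0.3029]
orientation: [-0.0, 0.945, 0.326, 0.003]
force: [0.5, 0.7, -0.2]
finger_gap: 0.477
grip_force: 25.0
```

```bash
python3 - <<'E'
from h import *
go(.633,-.1553,.30,94)
E
```

```text
t 39.1 pos [0.4414 0.3094 0.3029] yaw 38.1 tilt z [ 0.005  0.002 -1.   ] | turn about tool z -0.976 rad, then shift cm [-47.69  15.87   0.29]
```

```bash
python3 -m handwheel '[[0,0,0,0,0,-0.122],[0,0,0,0,0,-0.122],[0,0,0,0,0,-0.122],[0,0,0,0,0,-0.122],[0,0,0,0,0,-0.122],[0,0,0,0,0,-0.122],[0,0,0,0,0,-0.122],[0,0,0,0,0,-0.122],[-3.406,1.134,0,0,0,0],[-3.406,1.134,0,0,0,0],[-3.406,1.134,0,0,0,0],[-3.406,1.134,0,0,0,0],[-3.406,1.134,0,0,0,0],[-3.406,1.134,0,0,0,0],[-3.406,1.134,0,0,0,0],[-3.406,1.134,0,0,0,0],[-3.406,1.134,0,0,0,0],[-3.406,1.134,0,0,0,0],[-3.406,1.134,0,0,0,0],[-3.406,1.134,0,0,0,0]]'
python3 -m handwheel '[[-3.406,1.134,0,0,0,0],[-3.406,1.134,0,0,0,0],[0,0,2.5,0,0,0],[0,0,3,0,0,0],[0,0,3,0,0,0],[0,0,2.5,0,0,0],[0,0,0,0,0,0],[0,0,0,0,0,0],[0,0,0,0,0,0],[0,0,0,0,0,0],[0,0,0,0,0,0]]'
python3 - <<'E'
from h import *
go(.633,-.1553,.086,94)
p,d,C=wcloud('w6');Z=C[...,2]
m=((d>0)&(Z>.058)&(Z<.074)&(C[...,0]>.5)&(C[...,0]<.76)&(C[...,1]<-.06)&(C[...,1]>-.21)).astype(np.uint8)
n,l,s,_=cv2.connectedComponentsWithStats(m)
for i in range(1,n):
    if s[i,4]>60:
        r=cv2.minAreaRect(C[l==i][:,:2].astype(np.float32));print('rod',s[i,4],np.round(r[0],4),np.round(r[1],3),r[2])
z=env.get_state()['ee_pos'][2];m=(d>0)&(abs(Z-z)<.02)&(abs(C[...,0]-.633)<.03)&(abs(C[...,1]+.13)<.09)
print('tray',np.percentile(C[m],[1,99],axis=0))
E
```

```text
clock: 40.8
ee_pos: [0.6036, -0.0909, 0.298]
orientation: [-0.002, 0.682, 0.731, -0.001]
force: [1.0, -0.5, -0.8]
finger_gap: 0.475
grip_force: 25.0
clock: 41.72
ee_pos: [0.633, -0.1562, 0.192]
orientation: [0.002, 0.682, 0.731, 0.001]
force: [-0.3, 0.2, -0.9]
finger_gap: 0.472
grip_force: 25.0
t 41.7 pos [ 0.633  -0.1562  0.192 ] yaw 94.0 tilt z [ 0.003 -0.001 -1.   ] | turn about tool z -0.000 rad, then shift cm [ 0.09  0.   10.6 ]
rod 556 [ 0.5631 -0.0948] [0.052 0.01 ] 2.1893930435180664
rod 582 [ 0.6936 -0.0878] [0.058 0.01 ] 2.5211517810821533
rod 442 [ 0.5651 -0.1704] [0.048 0.009] 3.0291342735290527
rod 457 [ 0.7004 -0.1633] [0.051 0.01 ] 3.506443738937378
rod 105 [ 0.7379 -0.2085] [0.044 0.003] 2.6429405212402344
tray [[ 0.60611626 -0.18582205  0.18781924]
 [ 0.65831303 -0.07887588  0.20872483]]
```

View pics/w6.png

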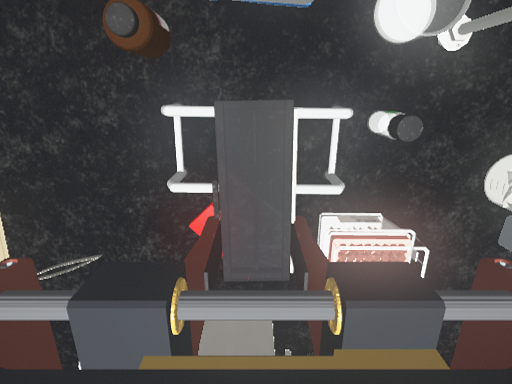

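The wrist view shows the tray at (255,190) squarely across both rods at (258,112) and (255,187), nothing in the way. Lowering.

```bash
python3 -m handwheel '[[0.1,0,2.5,0,0,0.016],[0,0,2.5,0,0,0],[0,0,2.5,0,0,0],[0,0,1,0,0,0],[0,0,0.6,0,0,0],[0,0,0,0,0,0],[0,0,0,0,0,0],[0,0,0,0,0,0],[0,0,0.4,0,0,0],[0,0,0.4,0,0,0],[0,0,0.3,0,0,0],[0,0,0.3,0,0,0],[0,0,0,0,0,0],[0,0,0,0,0,0]]'
```

```text
clock: 42.93
ee_pos: [0.6318, -0.1548, 0.0847]
orientation: [-0.0, 0.688, 0.726, -0.0]
force: [0.5, -0.2, 0.0]
finger_gap: 0.474
grip_force: 25.0
```

```bash
python3 -m handwheel '[[0,0,0.1,0,0,0],[0,0,0,0,0,0],[0,0,0,0,0,0]]'
python3 -m handwheel '[[0,0,0,0,0,0],[0,0,0,0,0,0],[0,0,0,0,0,0],[0,0,0,0,0,0],[0,0,-1,0,0,0],[0,0,-3,0,0,0],[0,0,-3.5,0,0,0],[0,0,-3.5,0,0,0],[0,0,-3.5,0,0,0],[0,0,-3.5,0,0,0],[0,0,-3.5,0,0,0],[0,0,0,0,0,0],[0,0,0,0,0,0]]' -0.2
python3 - <<'E'
from h import *
C=wtrays(.076,.095,mn=400,box=(.55,.72,-.25,-.03))
m=(abs(C[...,0]-.632)<.02)&(C[...,2]>.07)&(C[...,2]<.11)
for b in np.arange(-.19,-.06,.01):
    k=m&(C[...,1]>=b)&(C[...,1]<b+.01)
    if k.sum()>5:print(round(b,3),np.median(C[k][:,2]).round(4),end='; ')
c,ex,ey=chestframe(36.1);g=c-.305*ex-.0*ey;print(g);go(g[0],g[1],.3,36.1)
E
```

```text
clock: 43.18
ee_pos: [0.6318, -0.1549, 0.0846]
orientation: [0.0, 0.688, 0.726, -0.0]
force: [-1.4, 0.2, 4.2]
finger_gap: 0.476
grip_force: 25.0
clock: 44.27
ee_pos: [0.6332, -0.1553, 0.3025]
orientation: [0.003, 0.688, 0.726, 0.001]
force: [0.1, -0.3, -0.4]
finger_gap: 0.601
grip_force: 0.0
blob 2844 [254. 138.] [ 0.6298 -0.132 ] [0.047 0.11 ] long yaw 93.9 z 0.0829 rgb [82. 80. 82.]
-0.19 0.0828; -0.18 0.083; -0.17 0.0829; -0.16 0.0829; -0.15 0.083; -0.14 0.083; -0.13 0.0829; -0.12 0.0829; -0.11 0.0828; -0.1 0.0828; -0.09 0.0829; -0.08 0.083; [0.35916309 0.29879511]
t 44.3 pos [ 0.632  -0.1548  0.3   ] yaw 93.1 tilt z [ 0.002 -0.001 -1.   ] | turn about tool z 0.994 rad, then shift cm [  4.69 -52.73   0.  ]
```

Tray lies level on both rods (83 mm top everywhere). Now close the lower drawer by pushing its handle bar.

```bash
python3 -m handwheel '[[0,0,0,0,0,-0.1152],[0,0,0,0,0,-0.1152],[0,0,0,0,0,-0.1152],[0,0,0,0,0,-0.1152],[0,0,0,0,0,-0.1152],[0,0,0,0,0,0]]' 1
python3 - <<'E'
from h import *
go(.3644,.2408,.30,126.1)
E
```

```text
clock: 44.82
ee_pos: [0.6305, -0.1544, 0.2966]
orientation: [-0.002, 0.452, 0.892, -0.0]
force: [0.5, 0.8, -0.8]
finger_gap: 0.182
grip_force: 0.0
t 44.8 pos [ 0.6305 -0.1544  0.2966] yaw 126.3 tilt z [-0.004  0.001 -1.   ] | turn about tool z 0.003 rad, then shift cm [47.62  1.78 -0.34]
```

```bash
python3 -m handwheel '[[3.4,0.127,0,0,0,0],[3.4,0.127,0,0,0,0],[3.4,0.127,0,0,0,0],[3.4,0.127,0,0,0,0],[3.4,0.127,0,0,0,0],[3.4,0.127,0,0,0,0],[3.4,0.127,0,0,0,0],[3.4,0.127,0,0,0,0],[3.4,0.127,0,0,0,0],[3.4,0.127,0,0,0,0],[3.4,0.127,0,0,0,0],[3.4,0.127,0,0,0,0],[3.4,0.127,0,0,0,0],[3.4,0.127,0,0,0,0],[0,0,0,0,0,0],[0,0,0,0,0,0],[0,0,0,0,0,0],[0,0,0,0,0,0]]' 1
python3 - <<'E'
from h import *
go(.3644,.2408,.026,126.1)
E
```

```text
clock: 46.32
ee_pos: [0.3664, 0.2395, 0.2985]
orientation: [-0.0, 0.454, 0.891, -0.001]
force: [-0.6, -0.5, -0.3]
finger_gap: 0.007
grip_force: 0.0
t 46.3 pos [0.3664 0.2395 0.2985] yaw 125.9 tilt z [-0.001 -0.001 -1.   ] | turn about tool z -0.003 rad, then shift cm [ 0.22 -0.08 27.25]
```

```bash
python3 -m handwheel '[[0.22,-0.3,0,0,0,0],[0,0,3.5,0,0,0],[0,0,3.5,0,0,0],[0,0,3.5,0,0,0],[0,0,3.5,0,0,0],[0,0,3.5,0,0,0],[0,0,3.5,0,0,0],[0,0,3,0,0,0],[0,0,2.2,0,0,0],[0,0,1,0,0,0],[0,0,0,0,0,0],[0,0,0,0,0,0],[0,0,0,0,0,0]]'
python3 - <<'E'
from h import *
go(.3644,.2408,.026,126.1)
c,ex,ey=chestframe(36.1);t=env.get_state()['ee_pos'][:2]-c;print(t@ex,t@ey)
E
```

```text
clock: 47.4
ee_pos: [0.3631, 0.2402, 0.0276]
orientation: [0.0, 0.454, 0.891, 0.0]
force: [-0.2, 0.3, 0.0]
finger_gap: 0.002
grip_force: 0.0
t 47.4 pos [0.3631 0.2402 0.0276] yaw 126.0 tilt z [ 0.001  0.    -1.   ] | turn about tool z -0.002 rad, then shift cm [-0.03  0.14  0.16]
-0.33635640870716194 -0.04965795856650021
```

```bash
python3 -m handwheel '[[0,0.5,0,0,0,0],[0,0.5,0,0,0,0],[0,0.7,0,0,0,0],[0,1,0,0,0,0],[0,1.1,0,0,0,0],[0,1.1,0,0,0,0],[0,1.1,0,0,0,0],[0,1.1,0,0,0,0],[0,1.1,0,0,0,0],[0,1.1,0,0,0,0],[0,1.1,0,0,0,0],[0,1.1,0,0,0,0],[0,1.1,0,0,0,0],[0,1.1,0,0,0,0],[0,1,0,0,0,0],[0,0.8,0,0,0,0],[0,0.5,0,0,0,0],[0,0.3,0,0,0,0],[0,0,0,0,0,0]]'
python3 -m handwheel '[[0,0.3,0,0,0,0],[0,0.3,0,0,0,0],[0,0.3,0,0,0,0],[0,0,0,0,0,0],[0,0,0,0,0,0]]'
python3 - <<'E'
from h import *
c,ex,ey=chestframe(36.1);t=env.get_state()['ee_pos'][:2]-c;print(t@ex,t@ey)
E
```

```text
clock: 48.98
ee_pos: [0.4952, 0.3369, 0.027]
orientation: [0.001, 0.453, 0.891, 0.001]
force: [0.6, 1.1, 0.2]
finger_gap: 0.006
grip_force: 0.0
clock: 49.4
ee_pos: [0.5019, 0.3419, 0.0271]
orientation: [0.0, 0.454, 0.891, 0.0]
force: [-0.5, 0.1, -0.3]
finger_gap: 0.004
grip_force: 0.0
-0.16426775876428074 -0.04921834530582303
```

```bash
python3 -m handwheel '[[0,0.3,0,0,0,0],[0,0.3,0,0,0,0],[0,0.2,0,0,0,0],[0,0,0,0,0,0],[0,0,0,0,0,0]]'
python3 -m handwheel '[[0,0.2,0,0,0,0],[0,0.2,0,0,0,0],[0,0,0,0,0,0],[0,0,0,0,0,0]]'
python3 -m handwheel '[[0,0.2,0,0,0,0],[0,0.2,0,0,0,0],[0,0,0,0,0,0],[0,0,0,0,0,0]]'
```

```text
clock: 49.82
ee_pos: [0.5083, 0.3468, 0.027]
orientation: [0.0, 0.453, 0.891, 0.0]
force: [-0.1, 0.2, 0.1]
finger_gap: 0.009
grip_force: 0.0
clock: 50.15
ee_pos: [0.5112, 0.3489, 0.0269]
orientation: [0.0, 0.453, 0.891, 0.0]
force: [0.1, -0.1, -0.3]
finger_gap: 0.007
grip_force: 0.1
clock: 50.48
ee_pos: [0.514, 0.351, 0.0268]
orientation: [-0.0, 0.453, 0.891, -0.0]
force: [-1.2, 0.1, -0.2]
finger_gap: 0.004
grip_force: 1.0
```

```bash
python3 -m handwheel '[[0,0.2,0,0,0,0],[0,0.1,0,0,0,0],[0,0,0,0,0,0],[0,0,0,0,0,0]]'
python3 -m handwheel '[[0,0.2,0,0,0,0],[0,0,0,0,0,0],[0,0,0,0,0,0]]'
```

```text
clock: 50.82
ee_pos: [0.5141, 0.3511, 0.0266]
orientation: [-0.001, 0.453, 0.891, -0.003]
force: [-6.1, -4.9, 6.9]
finger_gap: 0.01
grip_force: 4.2
clock: 51.07
ee_pos: [0.5141, 0.3512, 0.0265]
orientation: [-0.002, 0.453, 0.891, -0.004]
force: [-9.4, -7.1, 10.5]
finger_gap: 0.006
grip_force: 6.2
```

```bash
python3 -m handwheel '[[0,-0.5,0,0,0,0],[0,-1.5,0,0,0,0],[0,-2.5,0,0,0,0],[0,-3,0,0,0,0],[0,-0.5,-3,0,0,0],[0,0,-3.5,0,0,0],[0,0,-3.5,0,0,0],[0,0,-3.5,0,0,0],[0,0,-3.5,0,0,0],[0,0,0,0,0,0],[0,0,0,0,0,0],[0,0,0,0,0,0]]'
python3 - <<'E'
from h import *
p,d,C=wcloud('w7');snap('scene','s7');snap('top','t7')
c,ex,ey=chestframe(36.1);q=C[...,:2]-c;X=q@ex*1000;Y=q@ey*1000;Z=C[...,2]*1000
for n,zl,zh,yl,yh,xl,xh in(('uphandle',54,68,10,90,-170,-125),('lohandle',15,32,-90,-10,-170,-125),('front',66,76,-90,90,-125,-102)):
    m=(d>0)&(Z>zl)&(Z<zh)&(Y>yl)&(Y<yh)&(X>xl)&(X<xh)
    if m.sum()>5:print(n,m.sum(),'X',np.percentile(X[m],[2,50,98]).round(1))
print(env.get_state()['clock'],env.get_state()['force'])
E
```

```text
clock: 52.07
ee_pos: [0.4538, 0.307, 0.1968]
orientation: [0.0, 0.453, 0.891, 0.0]
force: [0.1, 0.4, 0.2]
finger_gap: 0.004
grip_force: 0.0
uphandle 826 X [-142.  -137.9 -126. ]
lohandle 494 X [-141.3 -137.1 -126. ]
front 1831 X [-108.5 -106.4 -102.2]
52.2167 [-0.41391109  0.87188013 -0.50822009]
```

View pics/s7.png

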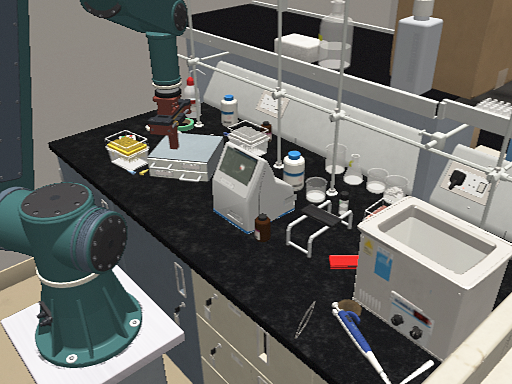

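The scene view shows both drawers shut (185,160), the tray across the rods at (322,215), and the bystanders and red tray (343,262) where they were. Handing in.

```bash
python3 -c "
from workcell import env
print(env.job_done())"
```

```text
the job is handed in; nothing more can be done
None
```

The job is handed in at about 52 s: both used trays lie flat in the shut upper drawer, the one fresh tray that was there is level across both rods of the airing rack, and the lower drawer is shut again.

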